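# Lock the swivel hook and hang the glaze sample

### The arm

A 7-joint arm with a two-finger parallel gripper is mounted at the origin on a cart in front of the work surface, level with it; the furniture and walls round the work are solid. World frame = base frame: x ahead of the robot, y to its left, z up, the work surface at z = 0. Lengths are in m, angles in rad, forces in N, time in s.
With the tool pointing down it reaches from about 0.4 to 0.875 m from the base axis. Payload 19.3 kg.
Tool frame: the origin (TCP) lies at the very end of the fingers, on their centre line; the grasp point (between the pads) lies 19 mm behind it; z points along the fingers, x is the direction in which the jaws open and shut, and the axes are right-handed (so a half turn about z gives the same grasp; the last joint's range is limited). The gripper opens to 85 mm and grips with 20 to 120 N. Pads are 22 mm wide; open, the fingers measure 114 mm over their backs; the gripper's body (76 mm by 85 mm) begins 54 mm behind the grasp point. The pads swing forward as they close: fully open they stand 13 mm farther back than shut.
Start: joints at [-1.393, 0.521, -0.036, 1.599, 0.021, 1.021, -0.113], TCP at [0.153, 0.606, 0.196] pointing down, gripper open.
Joint ranges: [-2.91, 2.91], [-0.3, 2.13], [-1.5, 1.42], [0.17, 2.43], [-1.26, 4.41], [0.16, 1.93], [-2.52, 2.52]. Speed limits (rad/s): [1.89, 1.89, 2.39, 2.39, 3.01, 3.01, 3.01].

### API

Orientations are given as [roll, pitch, yaw] about the fixed x, y, z axes, in that order (R = Rz(yaw) Ry(pitch) Rx(roll)).
In Python, from workcell import bot gives the robot as it stands.
- The arm moves only by the tool jog_arm, never from a script. Its argument "increments" is a list of rows, each an object of numbers: "wx", "wy", "wz": the turn, a rotation vector about the tool's x, y, z in degrees; "x", "y", "z": the shift along the tool's x, y, z in cm; "claw": the opening in per cent of the stroke, from 0 (shut) to 100 (fully open). A call has 1 to 10 rows; each row is the pose to reach, as a shift and turn from the pose measured when the call began, along the tool's axes at that moment; what a row does not reach only later rows make up. A row lasts 1/8 s, in which the tool goes at most 62.5 mm and 10.7 degrees, less where a joint would pass 70% of its speed; a pose out of reach is approached as far as the arm can. A call with a gripper value outside its range is refused whole. The fingers move at their own pace and stop on an object; "squeeze" is the grip in N (left out, the last holds). Time passes only in rows, so rows that repeat a pose let the fingers close. It gives the time, the measured TCP pose, the force and the opening at its end, in the units of the state.
- bot.observe(): the state, without advancing time (a new reading comes with each control period).
- bot.grab_frame(name): name is "scene" or "top" or "wrist"; returns a dict with "pixels" (480x640x3 uint8, red, green, blue), "fov_y" (degrees; the focal length in pixels is half the picture's height over the tangent of half this angle, whatever the lens; pixels are square), "cx", "cy" (the principal point, pixels), "origin" and "orientation" of the camera in the world. Camera axes: x right, y down, z forward; pixel columns grow to the right and rows downward; lengths in m; the calibration is good to about 2 mm. The wrist camera is an equidistant fisheye: a pixel r from the principal point sees the ray r / f radians off the axis. A picture is of the moment at which its call begins. There is no depth.
- bot.job_done(): hands the job in, once; it reports no verdict.
The state is a dict: "clock": time; "qpos": joint angles; "qd": joint speeds; "joint_efforts": joint torques, N m; "position": TCP position; "tool_rot": TCP orientation; "force": force on the tool from outside, world axes, zero at the start; "moment": the same for the moment, N m; "grip_width": finger opening in m.
Only numpy, scipy, OpenCV 4.12 (cv2) and the standard library are available. Lean on these libraries where they do the work, as an engineer would, in place of code of your own. Each camera call takes 0.05 s, during which the arm holds its last target.

### The job

Show the new glaze sample on the sample stand: gently push the stand's swivel hook round towards the front of the stand until you feel its index pin drop into the collar's notch and lock, without forcing it. Then pick up the standing test tile and hang it by its hole in the bend of the locked hook, glazed face outward (away from the post), let go of it gently and leave it hanging at rest. Leave the other things on the table alone.

Things in the scene. Friction and masses are not known exactly. Their poses are not given: they have to be found in the camera images.
- stand: the sample stand, fixed: dark round foot 132 mm across, 18 mm high near the post, steel post 16 mm thick. Origin at the centre of its underside on the post's axis, z up; its front faces its own -x. The swivel hook's black head, 29 mm across, sits on top of the post, its top 192 mm above the table.
- collar: aluminium collar 43 mm across clamped on the post, origin at the centre of its underside (128 mm above the table), axes as the stand. On it a brass ring (42 mm across, top at 155 mm) with one 8 mm wide, 8 mm deep notch, set by hand: it lies within 0.6 rad either side of the stand's front; its exact place is not reported and has to be felt.
- drop (a joint): sinking of the hook head, m: 0 while its index pin (under the hook's arm, 16 mm from the axis) rides on the brass ring, 0.006 when dropped into the notch. A 7 N spring drops it as soon as the pin is over the notch. Riding, the hook turns with 1 to 3 N at its bend; dropped, it is locked but for about 0.05 rad of play and a further push meets a rigid wall.
- hook_axis (a point): on the head's turning axis (the post's) at the height of the arm's centre line: 173 mm above the table riding, 167 mm dropped. Turns with the hook, which points along this frame's -x; z up. The hook starts anywhere from 1.2 rad off the front round to the back; turned either way it comes to the notch.
- hook_seat (a point): centre of the hook's round 6 mm steel arm where things hang, 40 mm out from the axis; the arm points to this frame's -x. It is level from the black head (radius 15 mm, from 20 mm above to 8 mm below the arm's centre line; lock nut out to 17 mm) to 43 mm from the axis, then rises straight to the tip.
- hook_tip (a point): centre of the small ball (7.6 mm) at the hook's tip, 66 mm out from the axis and 10.5 mm above the level arm's centre line.
- tile: the glaze sample: terracotta test tile standing upright on its own foot. Slab 46 mm wide (its y), 8 mm thick (its x), 92 mm high; foot 36 mm deep (x) by 46 mm wide by 8 mm high, centred under the slab; 0.06 to 0.13 kg. Origin at the centre of the foot's underside. The blue glazed face looks along its own -x.
- tile_hole (a point): centre of the tile's round hanging hole, 16 mm in diameter, straight through the slab along x, 75 mm above the tile's underside and 17 mm below its top edge; same axes as the tile.
- pinch_pot: small grey clay pinch pot, 75 x 68 x 44 mm, standing on the table; origin at the centre of its underside; a bystander
- slip_jar_lidded: glass jar of white slip with a yellow lid, 80 mm wide, 136 mm high; origin at the centre of its underside; a bystander
- red_tile: flat red-glazed test tile lying on the table, 34 x 50 x 8 mm, no hole; origin at the centre of its underside; a bystander
- blue_tile: flat blue-glazed test tile lying on the table, 34 x 50 x 9 mm, no hole; origin at the centre of its underside; a bystander
- blue_cup: light blue plastic cup, 66 mm wide and 66 mm high; origin at the centre of its underside; a bystander
Things that resemble listed ones, but are neither listed nor needed, are in the scene too. What is shaped like the tile but red is not meant.

How it is judged:
By the outcome, as a careful person would: the job done as asked, in the order asked, and still so for the second after the job is handed in, with the robot touching nothing.
It also fails if it takes over 72 s, if anything falls off the work surface, if the arm or the gripper's body presses on something with over 40 N, if the wrist force passes 120 N, or if a joint passes its speed limit or range.

## Working session

There is one attempt and no reset: what is moved stays moved. The work goes in short steps, Python scripts to look and compute and a tool call to move; the robot and the scene stay as the last step left them, time stands still between calls to the robot, and variables do not carry over. Pictures are saved under pics/ and viewed, and the job is handed in when it is done.

Besides the shell and the picture viewer there is one more tool, called after "Request:" in YAML: its name, and indented under it one key for each argument. jog_arm: Moves the arm, as the interface text tells. Its arguments: {"type":"object","properties":{"increments":{"type":"array","items":{"type":"object","properties":{"wx":{"type":"number"},"wy":{"type":"number"},"wz":{"type":"number"},"x":{"type":"number"},"y":{"type":"number"},"z":{"type":"number"},"claw":{"type":"number"}}}},"squeeze":{"type":"number"}},"required":["increments"]}

```bash
mkdir -p pics; ls; cat > h.py <<'E'
import numpy as np,cv2
from workcell import bot
from scipy.spatial.transform import Rotation as R
def snap(n,tag):
    f=bot.grab_frame(n); cv2.imwrite(f'pics/{tag}.png',f['pixels'][:,:,::-1]); 
    np.save(f'pics/{tag}.npy',{k:f[k] for k in f if k!='pixels'},allow_pickle=True); return f
def cal(tag): return np.load(f'pics/{tag}.npy',allow_pickle=True).item()
def rot(o):
    o=np.array(o,float)
    if o.shape==(3,3): return o
    return R.from_euler('xyz',o).as_matrix()
def ray(c,u,v,fish=False):
    f=240/np.tan(np.radians(c['fov_y'])/2); a=np.array([u-c['cx'],v-c['cy']])
    if fish:
        r=np.linalg.norm(a);t=r/f; d=np.r_[a/r*np.sin(t),np.cos(t)] if r>0 else np.array([0,0,1.])
    else: d=np.r_[a/f,1]; d/=np.linalg.norm(d)
    return np.array(c['origin']),rot(c['orientation'])@d
def atz(c,u,v,z,fish=False):
    o,d=ray(c,u,v,fish); return o+d*(z-o[2])/d[2]
def proj(c,p,fish=False):
    f=240/np.tan(np.radians(c['fov_y'])/2)
    q=rot(c['orientation']).T@(np.array(p)-np.array(c['origin']))
    if fish:
        t=np.arctan2(np.hypot(q[0],q[1]),q[2]); return np.array([c['cx'],c['cy']])+f*t*q[:2]/np.hypot(q[0],q[1])
    return np.array([c['cx'],c['cy']])+f*q[:2]/q[2]
def tri(L):
    A=np.zeros((3,3));b=np.zeros(3)
    for o,d in L: M=np.eye(3)-np.outer(d,d);A+=M;b+=M@o
    p=np.linalg.solve(A,b); return p,[np.linalg.norm((np.eye(3)-np.outer(d,d))@(p-o)) for o,d in L]
def crop(tag,x0,y0,x1,y1,s,out):
    im=cv2.imread(f'pics/{tag}.png')[y0:y1,x0:x1]; cv2.imwrite(f'pics/{out}.png',cv2.resize(im,None,fx=s,fy=s,interpolation=cv2.INTER_CUBIC))
E
python3 - <<'E'
from h import *
print(bot.observe())
for n in('scene','top','wrist'):
    f=snap(n,n+'0'); print(n,{k:f[k] for k in f if k!='pixels'})
E
```

```text
pics
{'clock': 0.0, 'qpos': array([-1.39317219,  0.52202421, -0.03629136,  1.60001398,  0.02120576,
        1.02108937, -0.11276561]), 'qd': array([-1.85306030e-03,  1.26664943e-03,  4.37561845e-05, -1.18638612e-03,
        5.51332510e-04,  1.00994162e-04, -1.52380696e-03]), 'joint_efforts': array([-1.98527996e-03, -9.27097178e+01,  1.97877042e+00, -3.69920325e+01,
        1.77738396e-02,  8.09997349e-03,  1.55578709e-05]), 'position': array([0.15327781, 0.60552045, 0.19551766]), 'tool_rot': array([3.14148776e+00, 1.14516886e-03, 1.32296842e+00]), 'force': array([-0.76989861,  0.1595649 , -0.01623429]), 'moment': array([-0.0192841 , -0.02670839,  0.02345808]), 'grip_width': 0.08552259412132784}
scene {'fov_y': 48.51049030832231, 'cx': 323.6689607662853, 'cy': 242.77804422094272, 'origin': array([-0.08194114, -0.93565402,  1.21911202]), 'orientation': array([-2.36867695, -0.00495832, -0.60000584])}
top {'fov_y': 48.6093599356434, 'cx': 320.19555565125734, 'cy': 236.75179225696328, 'origin': array([ 0.25705154, -0.0637096 ,  1.67497458]), 'orientation': array([-2.96555882,  0.01720148, -1.58863686])}
wrist {'fov_y': 65.70646984690485, 'cx': 316.541700499756, 'cy': 239.98355419163443, 'origin': array([0.08368662, 0.62306474, 0.37365384]), 'orientation': array([2.85403246e+00, 4.33793574e-04, 1.32267061e+00])}
```

View pics/scene0.png

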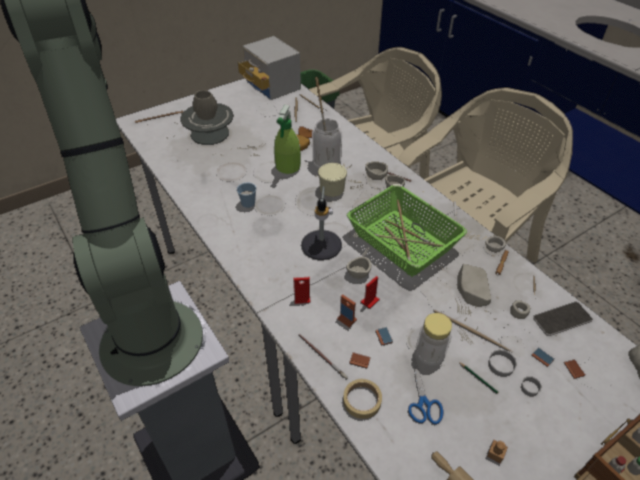

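View pics/top0.png

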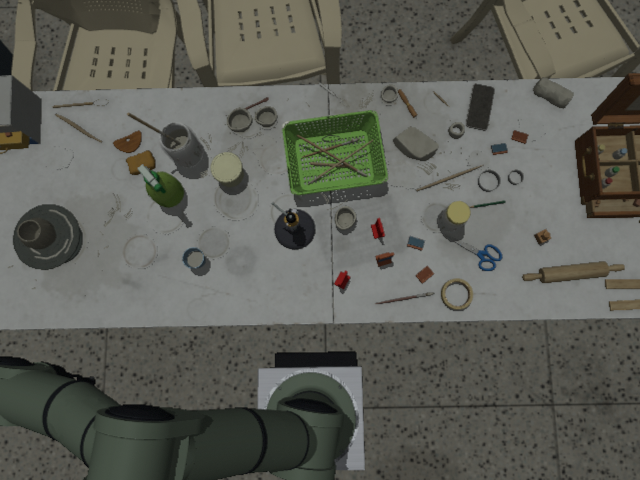

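View pics/wrist0.png

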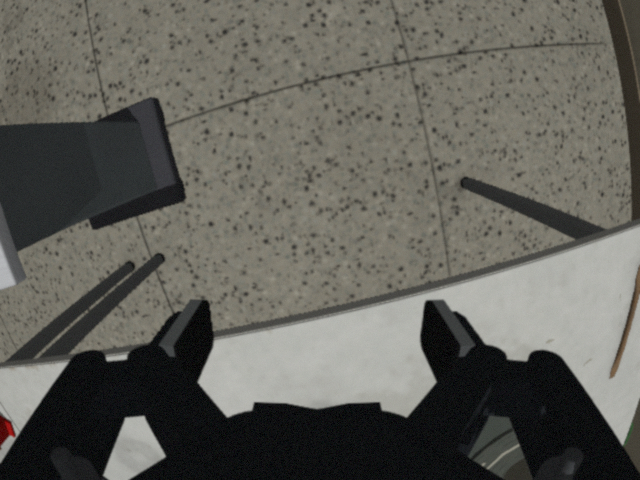

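```bash
python3 - <<'E'
from h import *
crop('scene0',280,180,400,340,5,'s0c'); crop('top0',260,180,420,300,5,'t0c')
c=cal('top0')
for n,u,v,z in [('foot',294.5,228,.01),('head',291,216,.19),('tile',385,258,.0),('base',315,420,0)]: print(n,atz(c,u,v,z))
E
```

```text
foot [0.58382642 0.04122325 0.01      ]
head [0.58368811 0.03957349 0.19      ]
tile [ 4.82744438e-01 -2.44570811e-01 -2.22044605e-16]
base [-0.00566916 -0.01452144  0.        ]
```

View pics/s0c.png

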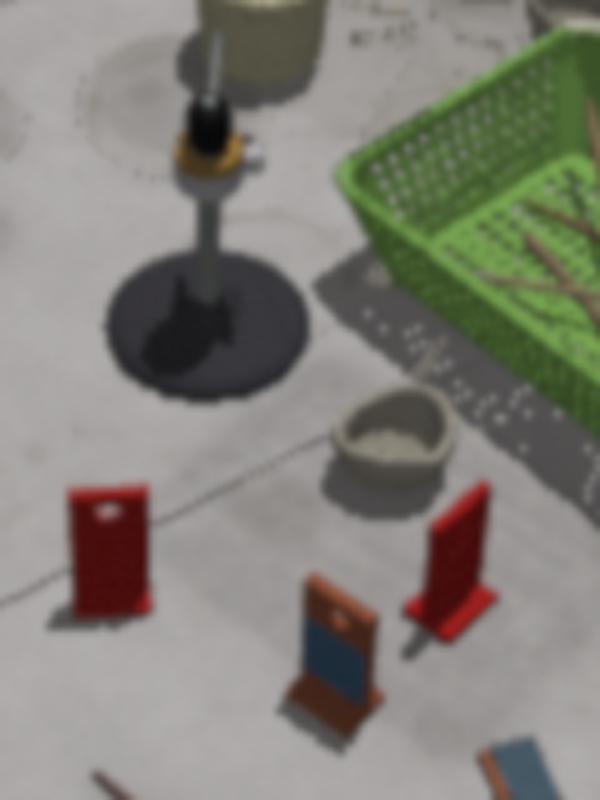

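View pics/t0c.png

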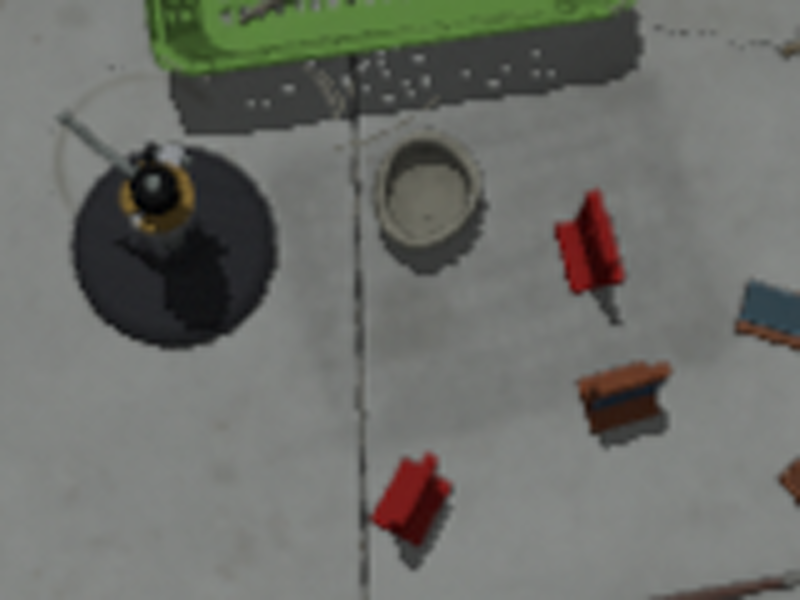

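```bash
cat >> h.py <<'E'
def inc(p,yaw,roll=np.pi,pitch=0.,s=None):
    s=s or bot.observe(); R0=rot(s['tool_rot']); Rt=rot([roll,pitch,yaw])
    t=R0.T@(np.array(p)-s['position'])*100; w=np.degrees(R.from_matrix(R0.T@Rt).as_rotvec())
    print('inc x %.2f y %.2f z %.2f  wx %.2f wy %.2f wz %.2f'%(*t,*w))
def st():
    s=bot.observe(); print('t',s['clock'],'p',s['position'].round(4),'rot',s['tool_rot'].round(3),'F',s['force'].round(2),'q',s['qpos'].round(2),'gw',round(s['grip_width'],4)); return s
E
python3 - <<'E'
from h import *
inc([.3,.3,.36],0); inc([.46,.04,.36],-1.57)
E
```

```text
inc x -26.05 y 21.72 z -16.41  wx 0.04 wy 0.04 wz 75.80
inc x -47.33 y 43.61 z -16.39  wx 0.07 wy 0.00 wz 165.76
```

Request:
jog_arm:
  increments:
    - {"z": -8,"claw": 0}
    - {"z": -16,"wz": 10,"claw": 0}
    - {"x": -6,"y": 5,"z": -16.4,"wz": 20,"claw": 0}
    - {"x": -11,"y": 9,"z": -16.4,"wz": 30,"claw": 0}
    - {"x": -16,"y": 13,"z": -16.4,"wz": 41,"claw": 0}
    - {"x": -20,"y": 17.5,"z": -16.4,"wz": 52,"claw": 0}
    - {"x": -26,"y": 22,"z": -16.4,"wz": 63,"claw": 0}
    - {"x": -30,"y": 27,"z": -16.4,"wz": 73,"claw": 0}
    - {"x": -35,"y": 31,"z": -16.4,"wz": 84,"claw": 0}
    - {"x": -39,"y": 35,"z": -16.4,"wz": 94,"claw": 0}

```text
schema error: expected keys wx, wy, wz, x, y, z, claw
```

```bash
python3 - <<'E'
from h import *
st(); inc([.46,.04,.36],-1.57)
E
```

```text
t 0.15 p [0.1533 0.6056 0.1957] rot [3.142e+00 1.000e-03 1.323e+00] F [-0.19 -0.52  0.03] q [-1.39  0.52 -0.04  1.6   0.02  1.02 -0.11] gw 0.0856
inc x -47.33 y 43.61 z -16.39  wx 0.07 wy 0.00 wz 165.76
```

All keys are needed per row.

Request:
jog_arm:
  increments:
    - {"wx": 0,"wy": 0,"wz": 0,"x": 0,"y": 0,"z": -6,"claw": 0}
    - {"wx": 0,"wy": 0,"wz": 10,"x": 0,"y": 0,"z": -12,"claw": 0}
    - {"wx": 0,"wy": 0,"wz": 20,"x": -4,"y": 3,"z": -16.4,"claw": 0}
    - {"wx": 0,"wy": 0,"wz": 30,"x": -8,"y": 7,"z": -16.4,"claw": 0}
    - {"wx": 0,"wy": 0,"wz": 40,"x": -12,"y": 11,"z": -16.4,"claw": 0}
    - {"wx": 0,"wy": 0,"wz": 50,"x": -16,"y": 15,"z": -16.4,"claw": 0}
    - {"wx": 0,"wy": 0,"wz": 60,"x": -20,"y": 19,"z": -16.4,"claw": 0}
    - {"wx": 0,"wy": 0,"wz": 70,"x": -24,"y": 23,"z": -16.4,"claw": 0}
    - {"wx": 0,"wy": 0,"wz": 80,"x": -28,"y": 27,"z": -16.4,"claw": 0}
    - {"wx": 0,"wy": 0,"wz": 90,"x": -32,"y": 31,"z": -16.4,"claw": 0}

```text
clock: 1.4
position: [0.3759, 0.2178, 0.36]
tool_rot: [3.141, 0.0, -0.253]
force: [1.4, 1.5, 0.6]
grip_width: -0.0002
```

```bash
python3 - <<'E'
from h import *
st(); inc([.46,.04,.36],-1.57)
E
```

```text
t 1.4 p [0.3759 0.2178 0.36  ] rot [ 3.141  0.    -0.253] F [1.45 1.5  0.58] q [-1.07  0.05  0.44  1.84 -0.02  1.26 -0.89] gw -0.0002
inc x 12.60 y 15.10 z 0.01  wx 0.02 wy -0.02 wz 75.44
```

Request:
jog_arm:
  increments:
    - {"wx": 0,"wy": 0,"wz": 10,"x": 2,"y": 2,"z": 0,"claw": 0}
    - {"wx": 0,"wy": 0,"wz": 20,"x": 4,"y": 5,"z": 0,"claw": 0}
    - {"wx": 0,"wy": 0,"wz": 30,"x": 6,"y": 8,"z": 0,"claw": 0}
    - {"wx": 0,"wy": 0,"wz": 40,"x": 8,"y": 10,"z": 0,"claw": 0}
    - {"wx": 0,"wy": 0,"wz": 50,"x": 10,"y": 12,"z": 0,"claw": 0}
    - {"wx": 0,"wy": 0,"wz": 60,"x": 12.6,"y": 15.1,"z": 0,"claw": 0}
    - {"wx": 0,"wy": 0,"wz": 70,"x": 12.6,"y": 15.1,"z": 0,"claw": 0}
    - {"wx": 0,"wy": 0,"wz": 75.4,"x": 12.6,"y": 15.1,"z": 0,"claw": 0}
    - {"wx": 0,"wy": 0,"wz": 75.4,"x": 12.6,"y": 15.1,"z": 0,"claw": 0}

```text
clock: 2.52
position: [0.4599, 0.04, 0.36]
tool_rot: [3.141, -0.0, -1.569]
force: [-0.7, -0.2, 0.1]
grip_width: -0.0002
```

```bash
python3 - <<'E'
from h import *
snap('wrist','w1'); st()
E
```

```text
t 2.575 p [0.4599 0.0401 0.36  ] rot [ 3.141 -0.    -1.567] F [-0.13  1.07  0.93] q [-0.86  0.12  0.72  1.79 -0.08  1.27 -1.68] gw -0.0
```

View pics/w1.png

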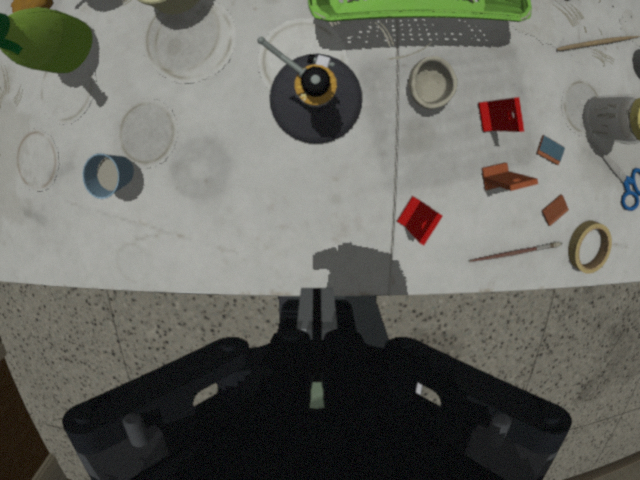

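```bash
python3 - <<'E'
from h import *
crop('w1',250,25,380,150,6,'w1c'); crop('w1',460,140,580,230,6,'w1d')
E
```

```text
(no output)
```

View pics/w1c.png

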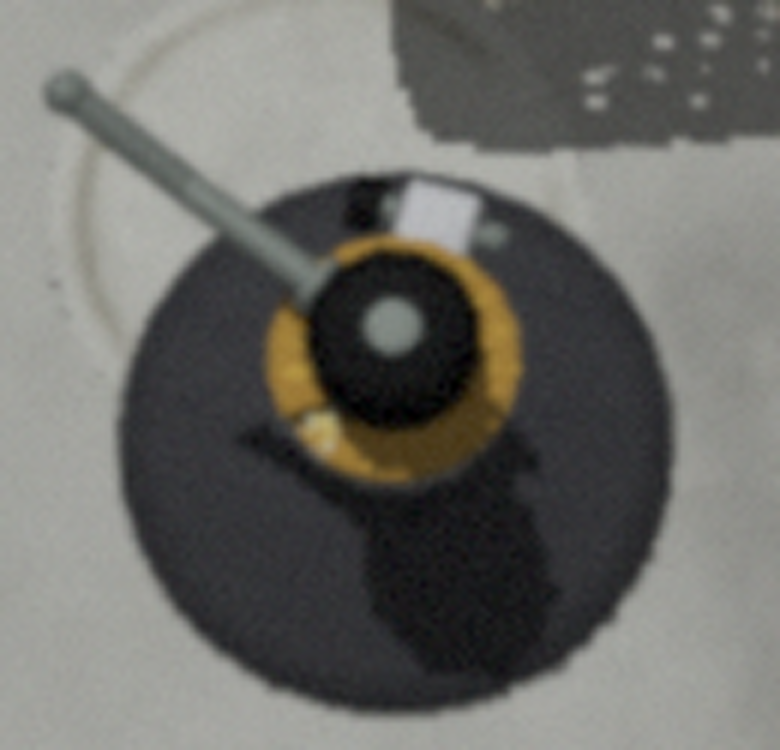

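View pics/w1d.png

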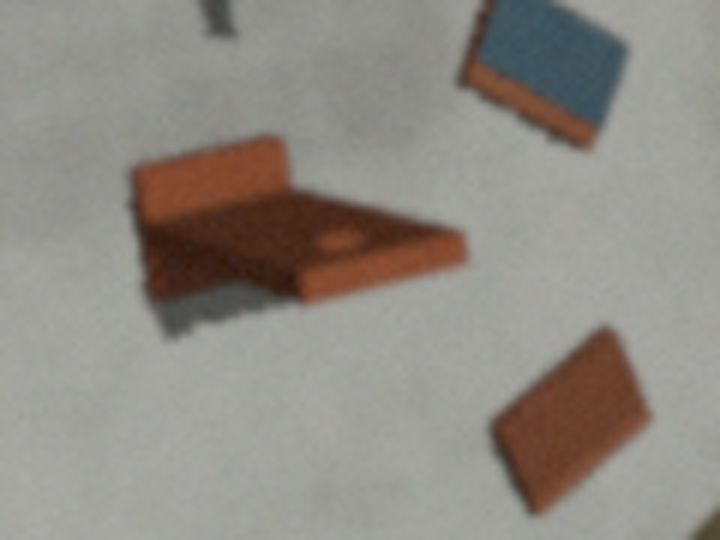

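```bash
python3 - <<'E'
from h import *
c=cal('w1')
P=lambda x,y,X=250,Y=25,s=6:(X+x/s,Y+y/s)
# head top centre silver
for n,px,z in [('headtop',P(394,325),.192),('tip',P(66,90),.1835),('armroot',P(315,280),.173),('spot',P(320,430),.155),('ears',P(440,215),.14),('footL',P(120,440),.01),('footR',P(672,440),.01),('footT',P(400,172),.01),('footB',P(400,710),.01),('ringL',P(267,360),.155),('ringR',P(523,360),.155),('ringB',P(395,482),.155)]:
    print(n,atz(c,*px,z,True).round(4))
ct=cal('top0')
Q=lambda x,y:(260+x/5,180+y/5)
print('top tip',atz(ct,*Q(66,118),.1835),'head',atz(ct,*Q(155,185),.192))
P=lambda x,y:(460+x/6,140+y/6)
for n,px,z in [('topBL',P(305,300),.092),('topBR',P(467,262),.092),('topTL',P(300,270),.092),('topTR',P(462,230),.092),('footFL',P(152,298),.008),('footbackL',P(133,172),.008),('footbackR',P(282,136),.008)]:
    print(n,atz(c,*px,z,True).round(4))
E
```

```text
headtop [0.583  0.0408 0.192 ]
tip [0.6245 0.0925 0.1835]
armroot [0.5934 0.0535 0.173 ]
spot [0.5701 0.0533 0.155 ]
ears [0.6108 0.0329 0.14  ]
footL [0.5829 0.1051 0.01  ]
footR [ 0.5831 -0.0236  0.01  ]
footT [0.6471 0.0399 0.01  ]
footB [0.5179 0.0397 0.01  ]
ringL [0.5824 0.0622 0.155 ]
ringR [0.5825 0.0191 0.155 ]
ringB [0.5611 0.0406 0.155 ]
top tip [0.6228527  0.09116872 0.1835    ] head [0.58032651 0.03945838 0.192     ]
topBL [ 0.4703 -0.2187  0.092 ]
topBR [ 0.4813 -0.2626  0.092 ]
topTL [ 0.4769 -0.2166  0.092 ]
topTR [ 0.4885 -0.2603  0.092 ]
footFL [ 0.4571 -0.2206  0.008 ]
footbackL [ 0.4893 -0.2123  0.008 ]
footbackR [ 0.5014 -0.256   0.008 ]
```

```bash
cat >> h.py <<'E'
AX=np.array([.583,.0405])
def pp(phi,b,z=.16,r=.052):
    "tool pose when hook-frame azimuth phi, tangential lag b"
    e=np.array([np.cos(phi),np.sin(phi)]);t=np.array([-e[1],e[0]])
    return np.r_[AX+r*e-b*t,z],phi-np.pi/2
E
python3 - <<'E'
from h import *
p,y=pp(.897,.032,.36);print(p,y);inc(p,y)
E
```

```text
[0.64045245 0.06116922 0.36      ] -0.6737963267948965
inc x -2.04 y -18.06 z -0.00  wx 0.02 wy -0.01 wz -51.17
```

Request:
jog_arm:
  increments:
    - {"wx": 0,"wy": 0,"wz": -10,"x": -0.4,"y": -4,"z": 0,"claw": 0}
    - {"wx": 0,"wy": 0,"wz": -20,"x": -0.8,"y": -8,"z": 0,"claw": 0}
    - {"wx": 0,"wy": 0,"wz": -30,"x": -1.3,"y": -12,"z": 0,"claw": 0}
    - {"wx": 0,"wy": 0,"wz": -40,"x": -1.8,"y": -16,"z": 0,"claw": 0}
    - {"wx": 0,"wy": 0,"wz": -51,"x": -2.04,"y": -18.06,"z": 0,"claw": 0}
    - {"wx": 0,"wy": 0,"wz": -51.2,"x": -2.04,"y": -18.06,"z": 0,"claw": 0}
    - {"wx": 0,"wy": 0,"wz": -51.2,"x": -2.04,"y": -18.06,"z": 4,"claw": 0}
    - {"wx": 0,"wy": 0,"wz": -51.2,"x": -2.04,"y": -18.06,"z": 8,"claw": 0}
    - {"wx": 0,"wy": 0,"wz": -51.2,"x": -2.04,"y": -18.06,"z": 8,"claw": 0}

```text
clock: 3.7
position: [0.6387, 0.0613, 0.2783]
tool_rot: [3.138, 0.003, -0.674]
force: [-0.4, 0.8, 1.3]
grip_width: 0.0003
```

```bash
python3 - <<'E'
from h import *
snap('wrist','w2'); snap('scene','s2');st();p,y=pp(.897,.032,.16);inc(p,y)
crop('s2',240,120,400,280,4,'s2c')
E
```

```text
t 3.8 p [0.6406 0.0611 0.2816] rot [-3.141e+00 -1.000e-03 -6.740e-01] F [ 1.08 -0.09 -0.05] q [-0.52  0.53  0.52  1.46 -0.27  1.22 -0.63] gw -0.0002
inc x -0.02 y 0.01 z 12.16  wx -0.02 wy -0.05 wz -0.01
```

View pics/w2.png

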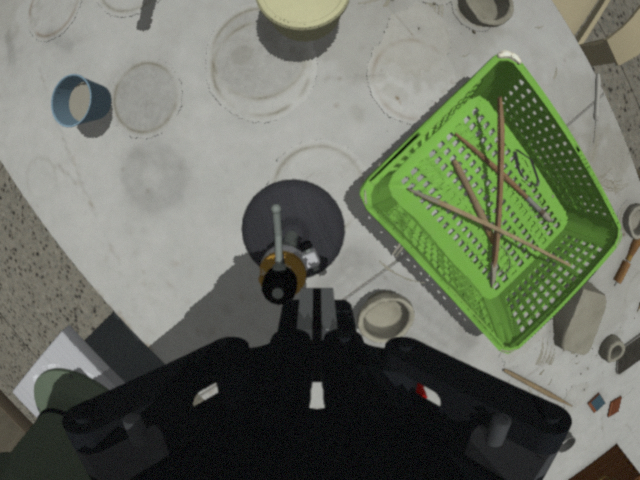

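View pics/s2c.png

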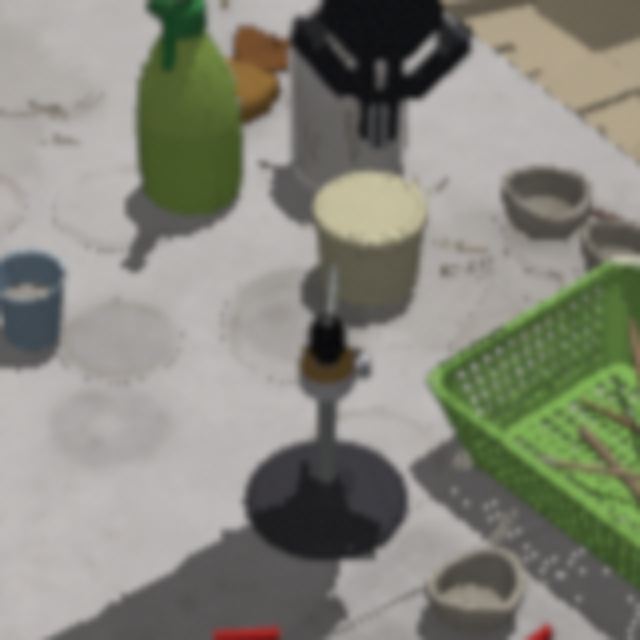

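Request:
jog_arm:
  increments:
    - {"wx": 0,"wy": 0,"wz": 0,"x": 0,"y": 0,"z": 4,"claw": 0}
    - {"wx": 0,"wy": 0,"wz": 0,"x": 0,"y": 0,"z": 8,"claw": 0}
    - {"wx": 0,"wy": 0,"wz": 0,"x": 0,"y": 0,"z": 11,"claw": 0}
    - {"wx": 0,"wy": 0,"wz": 0,"x": 0,"y": 0,"z": 12.2,"claw": 0}
    - {"wx": 0,"wy": 0,"wz": 0,"x": 0,"y": 0,"z": 12.2,"claw": 0}

```text
clock: 4.42
position: [0.6412, 0.0611, 0.1606]
tool_rot: [-3.141, -0.002, -0.674]
force: [0.3, -0.3, -0.2]
grip_width: 0.0001
```

```bash
python3 - <<'E'
from h import *
snap('wrist','w3'); st()
p,y=pp(.897,.032,.16);
for b in (.024,.018,.014): p,y=pp(.897,b);inc(p,y)
crop('w3',160,140,460,380,2.6,'w3c')
E
```

```text
t 4.475 p [0.6415 0.0611 0.1612] rot [-3.14e+00 -2.00e-03 -6.74e-01] F [ 0.57 -0.43 -0.61] q [-0.49  0.64  0.47  1.6  -0.33  0.98 -0.58] gw 0.0001
inc x -0.88 y 0.06 z 0.11  wx -0.10 wy -0.12 wz -0.01
inc x -1.48 y 0.06 z 0.11  wx -0.10 wy -0.12 wz -0.01
inc x -1.88 y 0.06 z 0.11  wx -0.10 wy -0.12 wz -0.01
```

View pics/w3c.png

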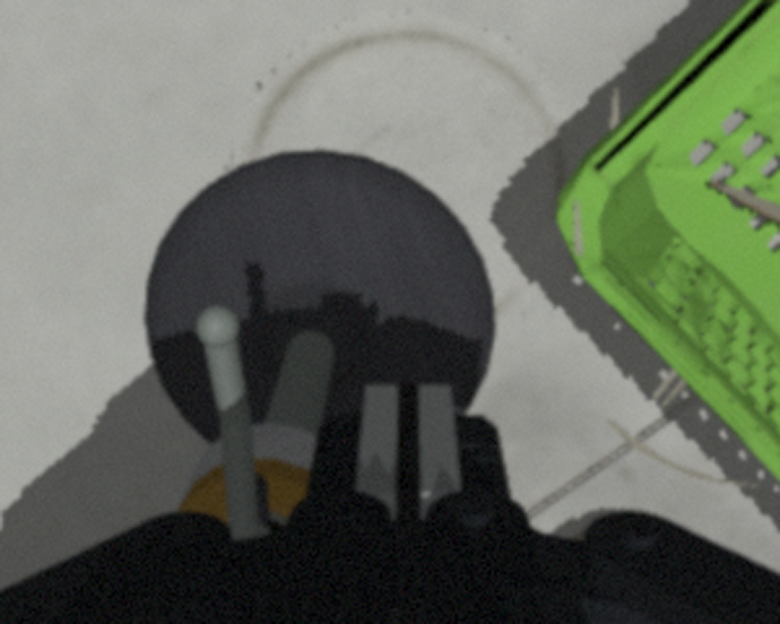

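```bash
python3 - <<'E'
from h import *
for phi in np.arange(.897,.897+.5,.07): p,y=pp(phi,.014);inc(p,y)
E
```

```text
inc x -1.88 y 0.06 z 0.11  wx -0.10 wy -0.12 wz -0.01
inc x -2.25 y -0.02 z 0.11  wx -0.09 wy -0.12 wz -4.02
inc x -2.62 y -0.08 z 0.11  wx -0.09 wy -0.12 wz -8.03
inc x -3.00 y -0.12 z 0.11  wx -0.08 wy -0.13 wz -12.04
inc x -3.37 y -0.12 z 0.11  wx -0.08 wy -0.13 wz -16.05
inc x -3.75 y -0.10 z 0.11  wx -0.08 wy -0.13 wz -20.07
inc x -4.13 y -0.06 z 0.11  wx -0.07 wy -0.14 wz -24.08
inc x -4.50 y 0.01 z 0.11  wx -0.07 wy -0.14 wz -28.09
```

Request:
jog_arm:
  increments:
    - {"wx": 0,"wy": 0,"wz": 0,"x": -0.7,"y": 0.06,"z": 0.1,"claw": 0}
    - {"wx": 0,"wy": 0,"wz": 0,"x": -1.3,"y": 0.06,"z": 0.1,"claw": 0}
    - {"wx": 0,"wy": 0,"wz": 0,"x": -1.88,"y": 0.06,"z": 0.1,"claw": 0}
    - {"wx": 0,"wy": 0,"wz": -4,"x": -2.25,"y": -0.02,"z": 0.1,"claw": 0}
    - {"wx": 0,"wy": 0,"wz": -8,"x": -2.62,"y": -0.08,"z": 0.1,"claw": 0}
    - {"wx": 0,"wy": 0,"wz": -12,"x": -3,"y": -0.12,"z": 0.1,"claw": 0}
    - {"wx": 0,"wy": 0,"wz": -16,"x": -3.37,"y": -0.12,"z": 0.1,"claw": 0}
    - {"wx": 0,"wy": 0,"wz": -20,"x": -3.75,"y": -0.1,"z": 0.1,"claw": 0}
    - {"wx": 0,"wy": 0,"wz": -24,"x": -4.13,"y": -0.06,"z": 0.1,"claw": 0}
    - {"wx": 0,"wy": 0,"wz": -28,"x": -4.5,"y": 0.01,"z": 0.1,"claw": 0}

```text
clock: 5.72
position: [0.606, 0.0895, 0.1603]
tool_rot: [-3.141, -0.003, -0.183]
force: [0.5, 0.4, 0.1]
grip_width: 0.0
```

```bash
python3 - <<'E'
from h import *
snap('wrist','w4'); st()
print(.897+.49)
for phi in np.arange(1.387,2.1,.08): p,y=pp(phi,.014);inc(p,y)
crop('w4',160,140,460,380,2.6,'w4c')
E
```

```text
t 5.775 p [0.6056 0.0897 0.1603] rot [-3.141e+00 -3.000e-03 -1.790e-01] F [ 0.84  1.77 -0.08] q [-0.48  0.56  0.35  1.69 -0.23  0.93 -0.22] gw -0.0001
1.387
inc x 0.07 y 0.05 z 0.03  wx -0.04 wy -0.15 wz 0.28
inc x -0.35 y -0.05 z 0.03  wx -0.04 wy -0.15 wz -4.31
inc x -0.77 y -0.11 z 0.03  wx -0.03 wy -0.15 wz -8.89
inc x -1.20 y -0.14 z 0.03  wx -0.03 wy -0.15 wz -13.47
inc x -1.63 y -0.13 z 0.03  wx -0.02 wy -0.15 wz -18.06
inc x -2.06 y -0.09 z 0.02  wx -0.01 wy -0.15 wz -22.64
inc x -2.49 y -0.02 z 0.02  wx -0.01 wy -0.15 wz -27.23
inc x -2.90 y 0.09 z 0.02  wx -0.00 wy -0.16 wz -31.81
inc x -3.31 y 0.23 z 0.02  wx 0.01 wy -0.16 wz -36.39
```

View pics/w4c.png

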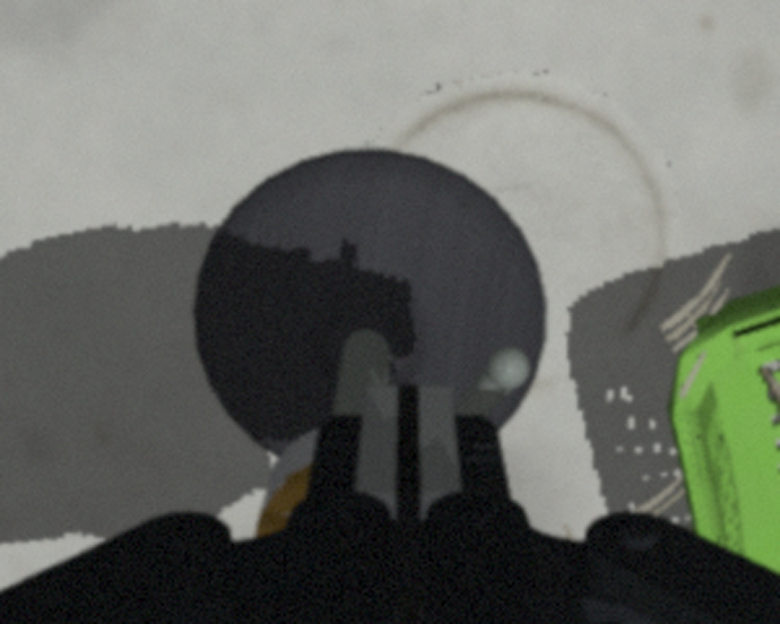

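```bash
python3 - <<'E'
from h import *
for tag,x,y in (('w3',218,326),('w4',510,368)):
    p=atz(cal(tag),160+x/2.6,140+y/2.6,.1835,True); d=p[:2]-AX; print(p,np.hypot(*d),np.arctan2(d[1],d[0]))
snap('top','t4');snap('scene','s4')
crop('t4',240,160,340,260,6,'t4c');crop('s4',260,140,380,280,5,'s4c')
E
```

```text
[0.62477568 0.09248442 0.1835    ] 0.06669023717754871 0.8938524825181873
[0.62506208 0.09248262 0.1835    ] 0.06686861329836949 0.8904970141660896
```

View pics/t4c.png

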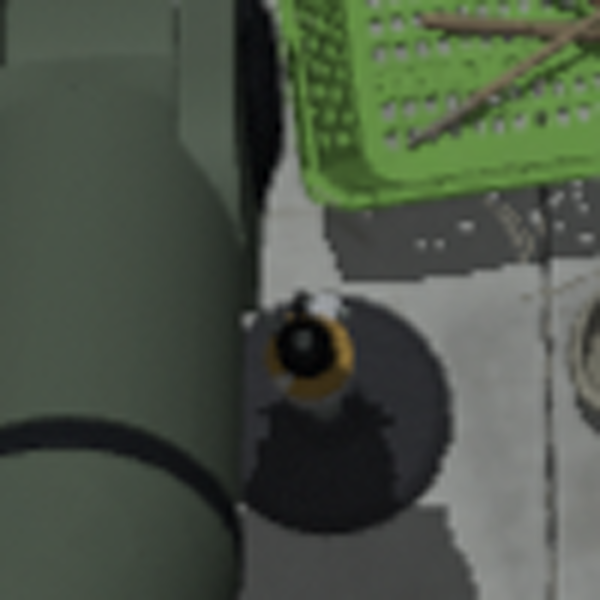

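View pics/s4c.png

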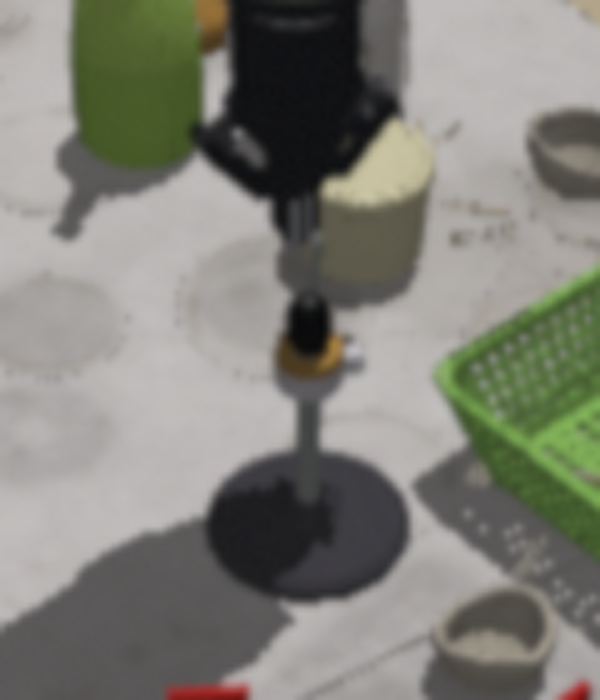

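```bash
python3 - <<'E'
from h import *
c=cal('s4')
for p in ([.6056,.0897,.1603],[.6056,.0897,.20],[.583,.0405,.192],[.625,.0925,.1835]): 
    q=proj(c,p); print(q,(q-[260,140])*5, proj(cal('w4'),p,True))
E
```

```text
[318.15684198 195.26536673] [290.78420989 276.32683367] [315.08343308 275.51765965]
[318.12428986 185.13942948] [290.62144932 225.69714739] [315.01809473 310.86119015]
[321.11556608 198.93854395] [305.57783041 294.69271976] [288.81896869 394.58799855]
[322.93635657 186.57968586] [314.68178284 232.89842928] [356.0137115  281.52799681]
```

```bash
python3 - <<'E'
from h import *
crop('s4',300,160,345,220,12,'s4d')
E
```

```text
(no output)
```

View pics/s4d.png

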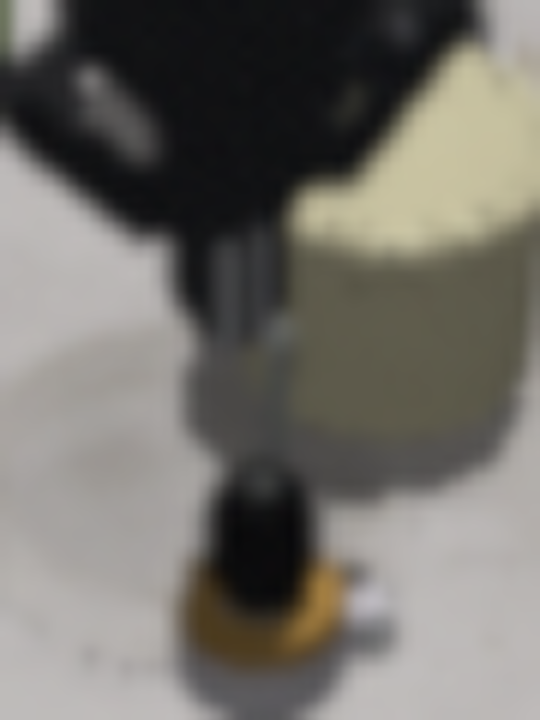

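```bash
python3 - <<'E'
from h import *
p,e=tri([ray(cal('w4'),317.3,288,True),ray(cal('s4'),319.5,189.2)]);print(p,e)
s=st();print(rot(s['tool_rot']).T@(p-s['position']))
E
```

```text
[0.60882081 0.0907423  0.18154911] [np.float64(0.0020454556659711817), np.float64(0.0020454556659713244)]
t 5.875 p [0.6061 0.0894 0.1603] rot [-3.141e+00 -3.000e-03 -1.860e-01] F [ 0.85  0.51 -0.1 ] q [-0.48  0.56  0.35  1.69 -0.23  0.93 -0.23] gw 0.0
[ 0.0024465  -0.00188328 -0.02122966]
```

```bash
python3 - <<'E'
from h import *
p,y=pp(.893,.032,.20);inc(p,y)
p,y=pp(.893,.032,.142);inc(p,y)
E
```

```text
inc x 3.92 y 2.15 z -3.96  wx -0.09 wy -0.14 wz 28.17
inc x 3.90 y 2.16 z 1.84  wx -0.09 wy -0.14 wz 28.17
```

Request:
jog_arm:
  increments:
    - {"wx": 0,"wy": 0,"wz": 0,"x": 0,"y": 0,"z": -2.5,"claw": 0}
    - {"wx": 0,"wy": 0,"wz": 0,"x": 0,"y": 0,"z": -4,"claw": 0}
    - {"wx": 0,"wy": 0,"wz": 10,"x": 1.5,"y": 0.7,"z": -4,"claw": 0}
    - {"wx": 0,"wy": 0,"wz": 20,"x": 3,"y": 1.5,"z": -4,"claw": 0}
    - {"wx": 0,"wy": 0,"wz": 28.2,"x": 3.92,"y": 2.15,"z": -4,"claw": 0}
    - {"wx": 0,"wy": 0,"wz": 28.2,"x": 3.92,"y": 2.15,"z": -4,"claw": 0}
    - {"wx": 0,"wy": 0,"wz": 28.2,"x": 3.92,"y": 2.15,"z": -1,"claw": 0}
    - {"wx": 0,"wy": 0,"wz": 28.2,"x": 3.92,"y": 2.15,"z": 1.84,"claw": 0}
    - {"wx": 0,"wy": 0,"wz": 28.2,"x": 3.92,"y": 2.15,"z": 1.84,"claw": 0}
    - {"wx": 0,"wy": 0,"wz": 28.2,"x": 3.92,"y": 2.15,"z": 1.84,"claw": 0}

```text
clock: 7.12
position: [0.6411, 0.0612, 0.1432]
tool_rot: [-3.139, -0.003, -0.677]
force: [1.1, -1.8, -0.2]
grip_width: 0.0003
```

```bash
python3 - <<'E'
from h import *
snap('wrist','w5');snap('scene','s5'); st()
for phi in np.arange(.893,1.3,.07): p,y=pp(phi,.014,.142);inc(p,y)
crop('w5',160,140,460,380,2.6,'w5c');crop('s5',280,150,360,220,9,'s5c')
E
```

```text
t 7.225 p [0.6413 0.0611 0.1434] rot [-3.138e+00 -3.000e-03 -6.780e-01] F [ 0.1   0.07 -0.13] q [-0.48  0.65  0.46  1.62 -0.34  0.95 -0.58] gw 0.0002
inc x -1.85 y 0.06 z 0.13  wx -0.20 wy -0.18 wz 0.02
inc x -2.22 y -0.02 z 0.13  wx -0.19 wy -0.18 wz -4.00
inc x -2.59 y -0.08 z 0.13  wx -0.19 wy -0.19 wz -8.01
inc x -2.96 y -0.12 z 0.13  wx -0.18 wy -0.20 wz -12.02
inc x -3.34 y -0.12 z 0.13  wx -0.17 wy -0.20 wz -16.03
inc x -3.72 y -0.10 z 0.13  wx -0.17 wy -0.21 wz -20.04
```

View pics/w5c.png

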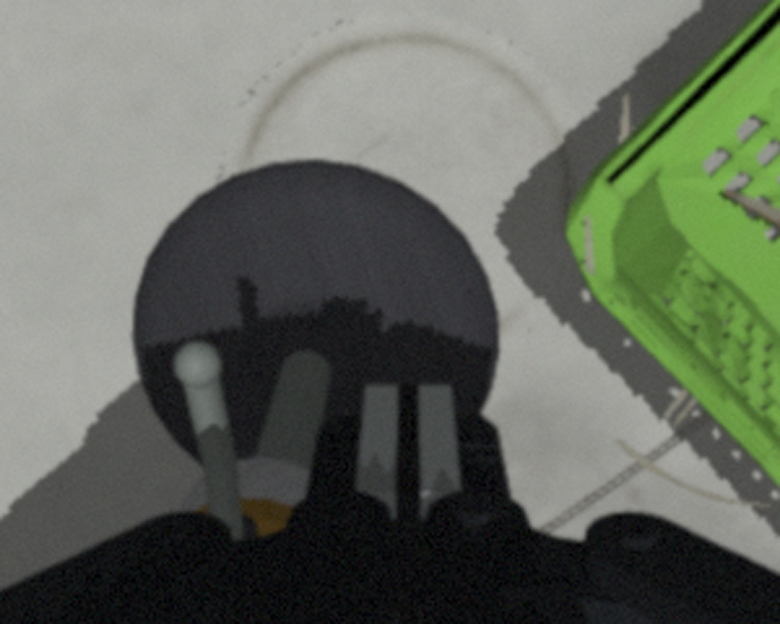

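View pics/s5c.png

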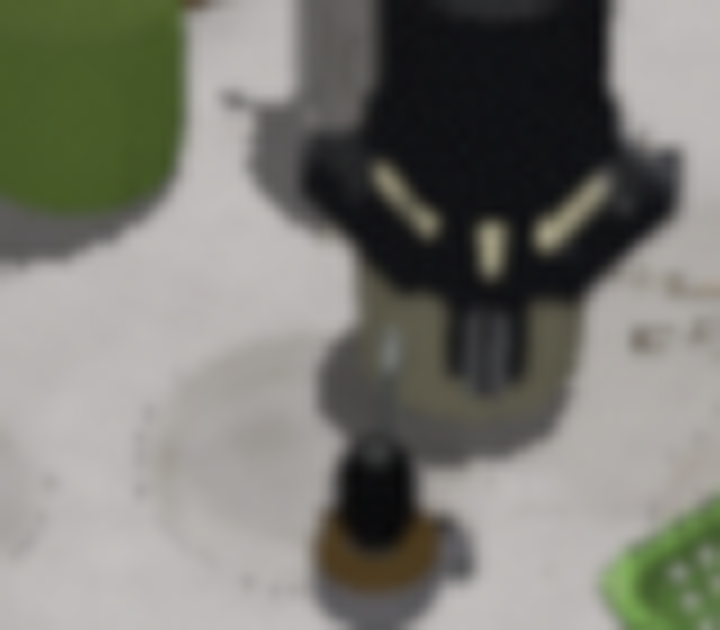

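Request:
jog_arm:
  increments:
    - {"wx": 0,"wy": 0,"wz": 0,"x": -0.7,"y": 0.06,"z": 0.2,"claw": 0}
    - {"wx": 0,"wy": 0,"wz": 0,"x": -1.3,"y": 0.06,"z": 0.2,"claw": 0}
    - {"wx": 0,"wy": 0,"wz": 0,"x": -1.85,"y": 0.06,"z": 0.2,"claw": 0}
    - {"wx": 0,"wy": 0,"wz": -4,"x": -2.22,"y": -0.02,"z": 0.2,"claw": 0}
    - {"wx": 0,"wy": 0,"wz": -8,"x": -2.59,"y": -0.08,"z": 0.2,"claw": 0}
    - {"wx": 0,"wy": 0,"wz": -12,"x": -2.96,"y": -0.12,"z": 0.2,"claw": 0}

```text
clock: 7.98
position: [0.619, 0.0808, 0.1414]
tool_rot: [-3.139, -0.004, -0.466]
force: [1.2, -1.6, 0.7]
grip_width: -0.0001
```

```bash
python3 - <<'E'
from h import *
snap('wrist','w6'); st()
print(proj(cal('s5'),[.6413,.0611,.1434+.021]))
for phi in np.arange(1.103,1.9,.08): p,y=pp(phi,.014,.142);inc(p,y)
crop('w6',160,140,460,380,2.6,'w6c')
E
```

```text
t 8.025 p [0.6186 0.0812 0.1414] rot [-3.139 -0.004 -0.462] F [ 0.47 -0.34 -0.58] q [-0.49  0.61  0.4   1.68 -0.29  0.91 -0.44] gw -0.0001
[333.19245099 195.03463025]
inc x 0.05 y 0.04 z -0.06  wx -0.17 wy -0.22 wz 0.35
inc x -0.37 y -0.06 z -0.06  wx -0.16 wy -0.23 wz -4.24
inc x -0.79 y -0.12 z -0.06  wx -0.15 wy -0.24 wz -8.82
inc x -1.22 y -0.15 z -0.06  wx -0.14 wy -0.24 wz -13.40
inc x -1.65 y -0.15 z -0.06  wx -0.13 wy -0.25 wz -17.99
inc x -2.08 y -0.11 z -0.06  wx -0.12 wy -0.25 wz -22.57
inc x -2.51 y -0.04 z -0.07  wx -0.11 wy -0.26 wz -27.15
inc x -2.92 y 0.07 z -0.07  wx -0.10 wy -0.26 wz -31.74
inc x -3.33 y 0.21 z -0.07  wx -0.09 wy -0.27 wz -36.32
inc x -3.73 y 0.38 z -0.07  wx -0.08 wy -0.27 wz -40.90
```

View pics/w6c.png

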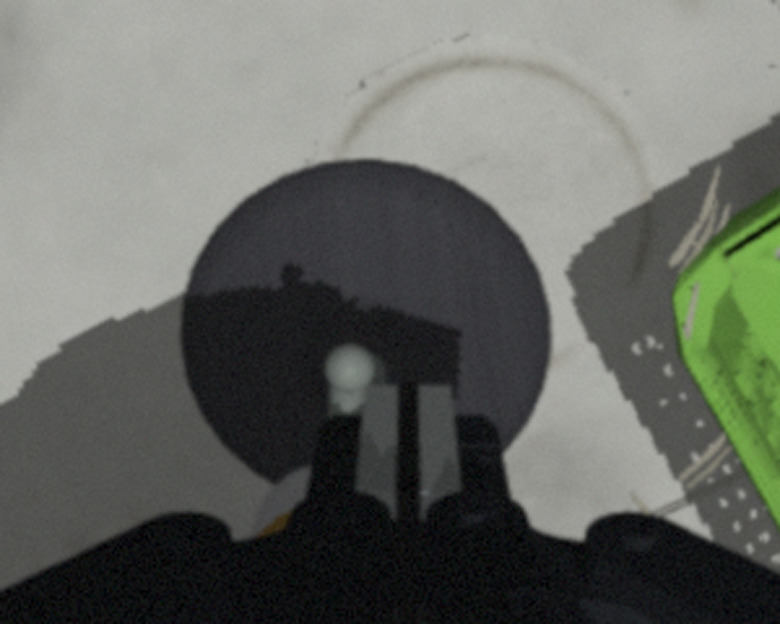

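```bash
cat >> h.py <<'E'
def tipaz(tag,u,v,z=.1835):
    p=atz(cal(tag),u,v,z,True); d=p[:2]-AX; print('tip',p,'r',np.hypot(*d),'az',np.arctan2(d[1],d[0]))
E
python3 - <<'E'
from h import *
tipaz('w6',160+350/2.6,140+367/2.6)
tipaz('w5',160+198/2.6,140+364/2.6)
E
```

```text
tip [0.61795294 0.09766662 0.1835    ] r 0.06700544944435585 az 1.022020398464188
tip [0.62477767 0.09256172 0.1835    ] r 0.06675175521064677 az 0.8945546268659335
```

Request:
jog_arm:
  increments:
    - {"wx": 0,"wy": 0,"wz": -4.2,"x": -0.37,"y": -0.06,"z": 0,"claw": 0}
    - {"wx": 0,"wy": 0,"wz": -8.8,"x": -0.79,"y": -0.12,"z": 0,"claw": 0}
    - {"wx": 0,"wy": 0,"wz": -13.4,"x": -1.22,"y": -0.15,"z": 0,"claw": 0}
    - {"wx": 0,"wy": 0,"wz": -18,"x": -1.65,"y": -0.15,"z": 0,"claw": 0}
    - {"wx": 0,"wy": 0,"wz": -22.6,"x": -2.08,"y": -0.11,"z": 0,"claw": 0}
    - {"wx": 0,"wy": 0,"wz": -27.2,"x": -2.51,"y": -0.04,"z": 0,"claw": 0}
    - {"wx": 0,"wy": 0,"wz": -31.7,"x": -2.92,"y": 0.07,"z": 0,"claw": 0}
    - {"wx": 0,"wy": 0,"wz": -36.3,"x": -3.33,"y": 0.21,"z": 0,"claw": 0}
    - {"wx": 0,"wy": 0,"wz": -40.9,"x": -3.73,"y": 0.38,"z": 0,"claw": 0}

```text
clock: 9.15
position: [0.5836, 0.0946, 0.1414]
tool_rot: [3.141, -0.005, 0.254]
force: [1.7, -0.3, -0.7]
grip_width: -0.0003
```

```bash
python3 - <<'E'
from h import *
snap('wrist','w7'); st()
for phi in np.arange(1.823,2.5,.05): print(phi.round(3),end=' ');p,y=pp(phi,.014,.142);inc(p,y)
crop('w7',160,140,460,380,2.6,'w7c')
E
```

```text
t 9.2 p [0.583  0.0946 0.1414] rot [ 3.141 -0.005  0.258] F [-0.59  0.71 -0.69] q [-0.41  0.54  0.22  1.76 -0.15  0.85  0.13] gw 0.0
1.823 inc x 0.05 y 0.03 z -0.06  wx 0.02 wy -0.29 wz 0.33
1.873 inc x -0.21 y -0.03 z -0.06  wx 0.03 wy -0.29 wz -2.54
1.923 inc x -0.48 y -0.08 z -0.06  wx 0.03 wy -0.29 wz -5.40
1.973 inc x -0.74 y -0.12 z -0.06  wx 0.04 wy -0.29 wz -8.27
2.023 inc x -1.01 y -0.15 z -0.06  wx 0.05 wy -0.28 wz -11.13
2.073 inc x -1.28 y -0.16 z -0.06  wx 0.05 wy -0.28 wz -14.00
2.123 inc x -1.55 y -0.16 z -0.06  wx 0.06 wy -0.28 wz -16.86
2.173 inc x -1.82 y -0.14 z -0.07  wx 0.07 wy -0.28 wz -19.73
2.223 inc x -2.09 y -0.11 z -0.07  wx 0.08 wy -0.28 wz -22.59
2.273 inc x -2.35 y -0.07 z -0.07  wx 0.08 wy -0.28 wz -25.46
2.323 inc x -2.62 y -0.02 z -0.07  wx 0.09 wy -0.28 wz -28.32
2.373 inc x -2.88 y 0.05 z -0.07  wx 0.10 wy -0.27 wz -31.19
2.423 inc x -3.13 y 0.13 z -0.07  wx 0.10 wy -0.27 wz -34.05
2.473 inc x -3.39 y 0.23 z -0.07  wx 0.11 wy -0.27 wz -36.92
```

View pics/w7c.png

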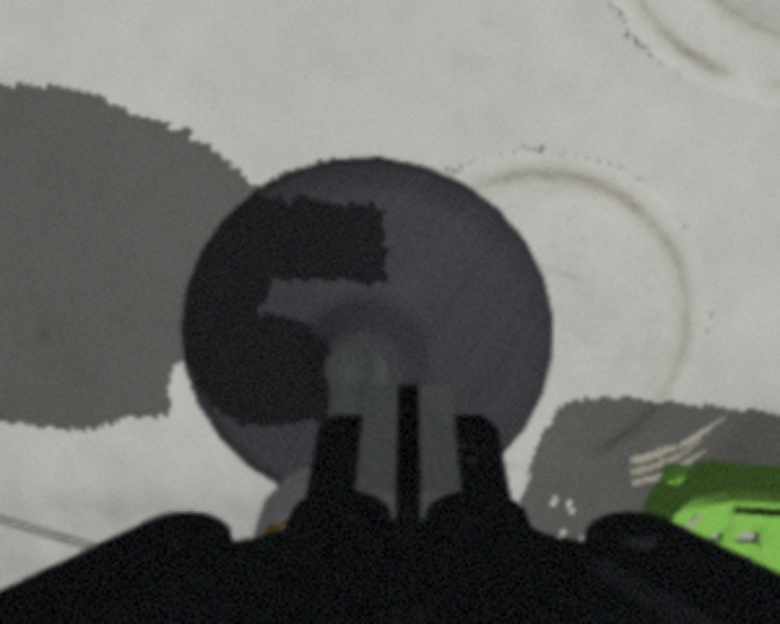

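Request:
jog_arm:
  increments:
    - {"wx": 0,"wy": 0,"wz": -2.5,"x": -0.21,"y": -0.03,"z": 0,"claw": 0}
    - {"wx": 0,"wy": 0,"wz": -5.4,"x": -0.48,"y": -0.08,"z": 0,"claw": 0}
    - {"wx": 0,"wy": 0,"wz": -8.3,"x": -0.74,"y": -0.12,"z": 0,"claw": 0}
    - {"wx": 0,"wy": 0,"wz": -11.1,"x": -1.01,"y": -0.15,"z": 0,"claw": 0}
    - {"wx": 0,"wy": 0,"wz": -14,"x": -1.28,"y": -0.16,"z": 0,"claw": 0}
    - {"wx": 0,"wy": 0,"wz": -16.9,"x": -1.55,"y": -0.16,"z": 0,"claw": 0}
    - {"wx": 0,"wy": 0,"wz": -19.7,"x": -1.82,"y": -0.14,"z": 0,"claw": 0}
    - {"wx": 0,"wy": 0,"wz": -19.7,"x": -1.82,"y": -0.14,"z": 0,"claw": 0}

```text
clock: 10.2
position: [0.565, 0.0912, 0.1414]
tool_rot: [3.14, -0.005, 0.6]
force: [-0.7, 1.3, -0.0]
grip_width: -0.0002
```

```bash
python3 - <<'E'
from h import *
snap('wrist','w8'); st()
for phi in np.arange(2.173,2.7,.04): print(phi.round(3),end=' ');p,y=pp(phi,.014,.142);inc(p,y)
crop('w8',160,140,460,380,2.6,'w8c')
E
```

```text
t 10.25 p [0.5651 0.0913 0.1414] rot [ 3.14  -0.005  0.599] F [ 0.26 -0.5  -0.25] q [-0.35  0.5   0.13  1.81 -0.08  0.83  0.41] gw 0.0004
2.173 inc x 0.00 y -0.00 z -0.06  wx 0.11 wy -0.26 wz -0.17
2.213 inc x -0.21 y -0.05 z -0.06  wx 0.12 wy -0.26 wz -2.46
2.253 inc x -0.42 y -0.09 z -0.06  wx 0.12 wy -0.26 wz -4.75
2.293 inc x -0.63 y -0.13 z -0.07  wx 0.13 wy -0.25 wz -7.04
2.333 inc x -0.85 y -0.15 z -0.07  wx 0.13 wy -0.25 wz -9.34
2.373 inc x -1.06 y -0.17 z -0.07  wx 0.14 wy -0.25 wz -11.63
2.413 inc x -1.28 y -0.18 z -0.07  wx 0.14 wy -0.25 wz -13.92
2.453 inc x -1.49 y -0.18 z -0.07  wx 0.15 wy -0.24 wz -16.21
2.493 inc x -1.71 y -0.17 z -0.07  wx 0.15 wy -0.24 wz -18.50
2.533 inc x -1.92 y -0.15 z -0.07  wx 0.16 wy -0.24 wz -20.80
2.573 inc x -2.14 y -0.13 z -0.07  wx 0.16 wy -0.24 wz -23.09
2.613 inc x -2.35 y -0.09 z -0.07  wx 0.17 wy -0.23 wz -25.38
2.653 inc x -2.56 y -0.05 z -0.07  wx 0.17 wy -0.23 wz -27.67
2.693 inc x -2.77 y -0.00 z -0.07  wx 0.18 wy -0.23 wz -29.96
```

View pics/w8c.png

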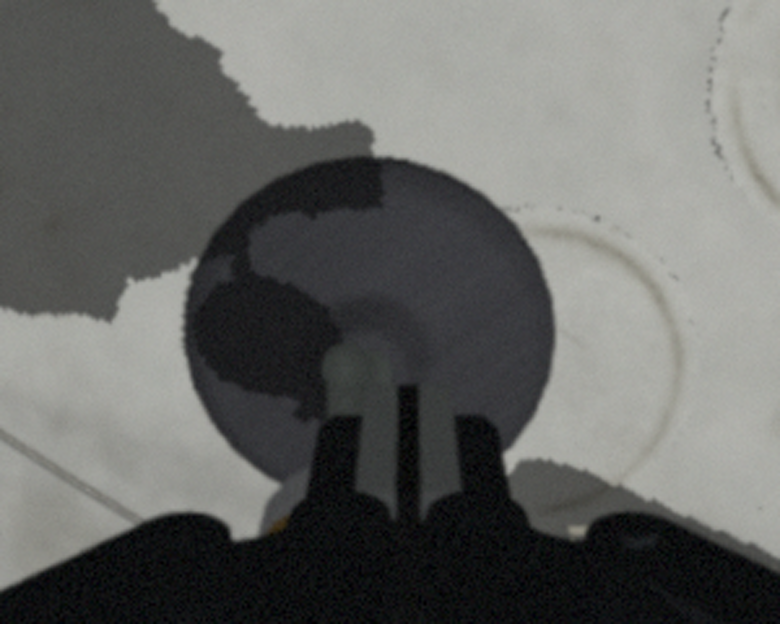

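Request:
jog_arm:
  increments:
    - {"wx": 0,"wy": 0,"wz": -2.5,"x": -0.21,"y": -0.05,"z": 0,"claw": 0}
    - {"wx": 0,"wy": 0,"wz": -4.8,"x": -0.42,"y": -0.09,"z": 0,"claw": 0}
    - {"wx": 0,"wy": 0,"wz": -7,"x": -0.63,"y": -0.13,"z": 0,"claw": 0}

```text
clock: 10.62
position: [0.559, 0.0887, 0.1413]
tool_rot: [3.139, -0.004, 0.724]
force: [-0.7, 1.0, 0.3]
grip_width: 0.0002
```

Request:
jog_arm:
  increments:
    - {"wx": 0,"wy": 0,"wz": -1.5,"x": -0.12,"y": -0.02,"z": 0,"claw": 0}
    - {"wx": 0,"wy": 0,"wz": -3,"x": -0.26,"y": -0.05,"z": 0,"claw": 0}

```text
clock: 10.88
position: [0.5566, 0.0872, 0.1413]
tool_rot: [3.139, -0.004, 0.778]
force: [-0.6, 0.4, 0.4]
grip_width: 0.0002
```

Request:
jog_arm:
  increments:
    - {"wx": 0,"wy": 0,"wz": -1.5,"x": -0.12,"y": -0.02,"z": 0,"claw": 0}
    - {"wx": 0,"wy": 0,"wz": -3,"x": -0.26,"y": -0.05,"z": 0,"claw": 0}

```text
clock: 11.12
position: [0.5544, 0.0857, 0.1413]
tool_rot: [3.139, -0.004, 0.832]
force: [0.5, -0.1, 0.1]
grip_width: -0.0001
```

```bash
python3 - <<'E'
from h import *
snap('wrist','w9'); s=st(); print(s['tool_rot'][2]+np.pi/2)
for phi in np.arange(2.333,2.7,.04): print(phi.round(3),end=' ');p,y=pp(phi,.014,.142);inc(p,y)
crop('w9',160,140,460,380,2.6,'w9c')
E
```

```text
t 11.175 p [0.5543 0.0856 0.1414] rot [ 3.139 -0.004  0.833] F [1.28 0.42 0.86] q [-0.31  0.48  0.06  1.83 -0.04  0.82  0.61] gw 0.0001
2.403831525474213
2.333 inc x 0.36 y 0.07 z -0.06  wx 0.16 wy -0.23 wz 4.06
2.373 inc x 0.15 y 0.01 z -0.06  wx 0.17 wy -0.23 wz 1.77
2.413 inc x -0.05 y -0.05 z -0.06  wx 0.17 wy -0.22 wz -0.53
2.453 inc x -0.26 y -0.10 z -0.06  wx 0.17 wy -0.22 wz -2.82
2.493 inc x -0.47 y -0.14 z -0.07  wx 0.18 wy -0.22 wz -5.11
2.533 inc x -0.69 y -0.18 z -0.07  wx 0.18 wy -0.21 wz -7.40
2.573 inc x -0.90 y -0.20 z -0.07  wx 0.19 wy -0.21 wz -9.69
2.613 inc x -1.12 y -0.22 z -0.07  wx 0.19 wy -0.21 wz -11.98
2.653 inc x -1.33 y -0.22 z -0.07  wx 0.20 wy -0.20 wz -14.28
2.693 inc x -1.55 y -0.22 z -0.07  wx 0.20 wy -0.20 wz -16.57
```

View pics/w9c.png

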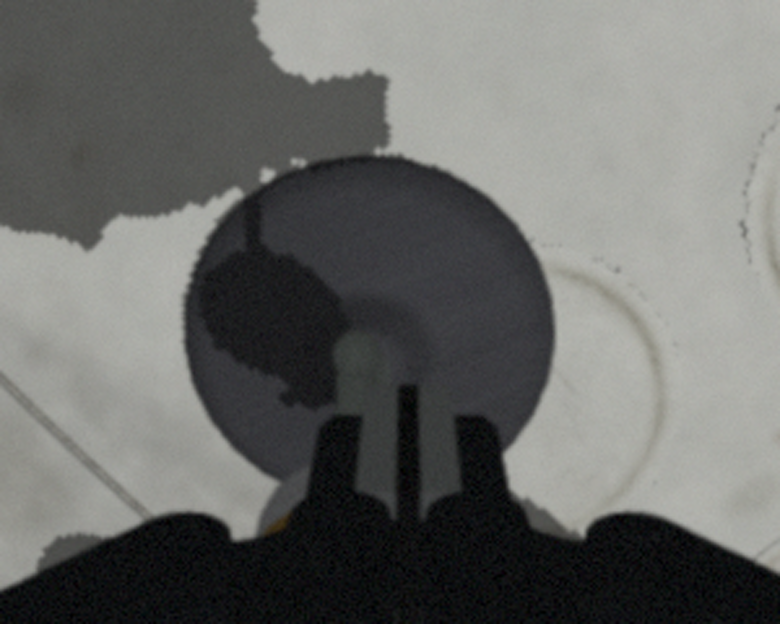

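```bash
python3 - <<'E'
from h import *
tipaz('w8',160+350/2.6,140+368/2.6)
tipaz('w9',160+362/2.6,140+355/2.6,.1775)
tipaz('w9',160+362/2.6,140+355/2.6,.1835)
crop('w8',270,240,350,320,8,'a');crop('w9',270,240,350,320,8,'b')
a=cv2.imread('pics/a.png');b=cv2.imread('pics/b.png');cv2.imwrite('pics/ab.png',np.clip(np.hstack([a,b])[:,:800]*1.0,0,255))
cv2.imwrite('pics/ab.png',cv2.resize(np.clip(np.hstack([a,b]).astype(float)*2,0,255).astype('uint8'),(800,400)))
E
```

```text
tip [0.54960788 0.09814022 0.1835    ] r 0.06661402524344145 az 2.095870969758006
tip [0.53898275 0.0898505  0.1775    ] r 0.06612859104828896 az 2.2991356048162754
tip [0.53735327 0.09170785 0.1835    ] r 0.06859933123280218 az 2.29884019569971[ WARN:0@0.674] global loadsave.cpp:1063 imwrite_ Unsupported depth image for selected encoder is fallbacked to CV_8U.
```

View pics/ab.png

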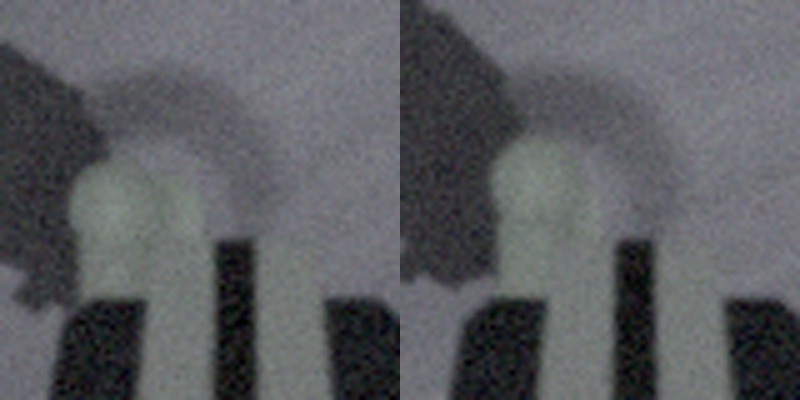

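Request:
jog_arm:
  increments:
    - {"wx": 0,"wy": 0,"wz": -0.5,"x": -0.1,"y": 0,"z": 0,"claw": 0}
    - {"wx": 0,"wy": 0,"wz": -1,"x": -0.15,"y": 0,"z": 0,"claw": 0}

```text
clock: 11.42
position: [0.5533, 0.0846, 0.1414]
tool_rot: [3.139, -0.004, 0.851]
force: [-0.1, 0.9, 0.9]
grip_width: -0.0003
```

```bash
python3 - <<'E'
from h import *
snap('wrist','w10'); s=st(); print(s['tool_rot'][2]+np.pi/2)
crop('w10',270,240,350,320,8,'b')
cv2.imwrite('pics/b10.png',np.clip(cv2.imread('pics/b.png').astype(float)*2,0,255).astype('uint8'))
E
```

```text
t 11.475 p [0.5533 0.0845 0.1414] rot [ 3.138 -0.004  0.851] F [0.68 0.46 0.81] q [-0.3   0.48  0.06  1.84 -0.04  0.82  0.63] gw 0.0
2.422194741078897
```

View pics/b10.png

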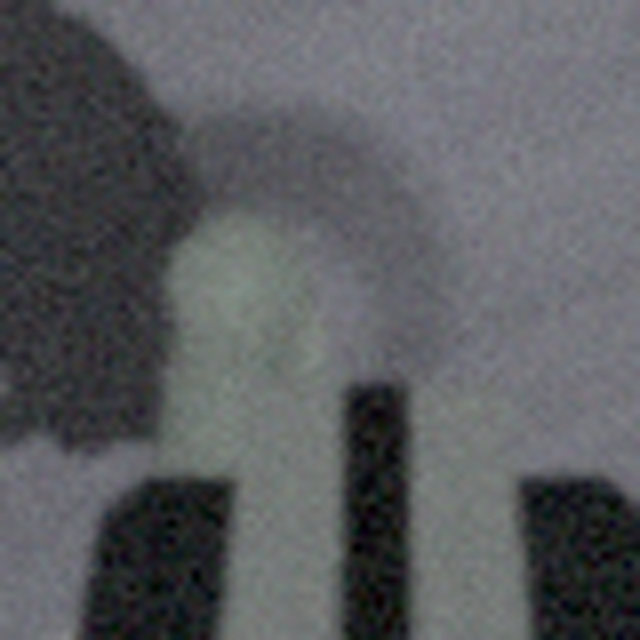

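```bash
python3 - <<'E'
from h import *
tipaz('w9',270+28,240+36.5,.1775)
tipaz('w10',270+236/8,240+270/8,.1775)
E
```

```text
tip [0.53862917 0.08948695 0.1775    ] r 0.06609456723998894 az 2.3067893481257467
tip [0.53705512 0.08927431 0.1775    ] r 0.06700645626895242 az 2.3263316464221435
```

Request:
jog_arm:
  increments:
    - {"wx": 0,"wy": 0,"wz": -0.5,"x": -0.1,"y": 0,"z": 0,"claw": 0}
    - {"wx": 0,"wy": 0,"wz": -1,"x": -0.2,"y": 0,"z": 0,"claw": 0}

```text
clock: 11.72
position: [0.5522, 0.083, 0.1415]
tool_rot: [3.138, -0.004, 0.869]
force: [2.6, 1.6, 1.6]
grip_width: -0.0002
```

```bash
python3 - <<'E'
from h import *
snap('wrist','w11'); s=st(); print(s['tool_rot'][2]+np.pi/2)
crop('w11',270,240,350,320,8,'b')
cv2.imwrite('pics/b11.png',np.clip(cv2.imread('pics/b.png').astype(float)*2,0,255).astype('uint8'))
E
```

```text
t 11.775 p [0.5521 0.0829 0.1415] rot [ 3.138 -0.004  0.87 ] F [1.78 0.52 1.5 ] q [-0.3   0.48  0.06  1.84 -0.03  0.82  0.65] gw -0.0002
2.4404911042543924
```

View pics/b11.png

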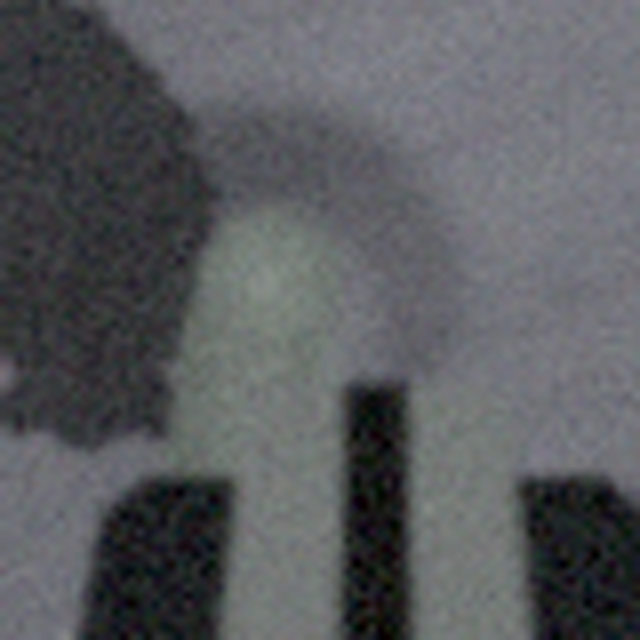

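Request:
jog_arm:
  increments:
    - {"wx": 0,"wy": 0,"wz": 0,"x": 1.2,"y": 0,"z": 0,"claw": 0}
    - {"wx": 0,"wy": 0,"wz": 0,"x": 2.5,"y": 0,"z": 0,"claw": 0}
    - {"wx": 0,"wy": 0,"wz": 0,"x": 2.5,"y": 0,"z": -4,"claw": 50}
    - {"wx": 0,"wy": 0,"wz": 0,"x": 2.5,"y": 0,"z": -9,"claw": 85}
    - {"wx": 0,"wy": 0,"wz": 10,"x": 2.5,"y": 3,"z": -14,"claw": 85}
    - {"wx": 0,"wy": 0,"wz": 20,"x": 2.5,"y": 5,"z": -19,"claw": 85}
    - {"wx": 0,"wy": 0,"wz": 30,"x": 2.5,"y": 6,"z": -22,"claw": 85}
    - {"wx": 0,"wy": 0,"wz": 30,"x": 2.5,"y": 6,"z": -22,"claw": 85}

```text
clock: 12.78
position: [0.6143, 0.0634, 0.3636]
tool_rot: [3.14, -0.008, 0.344]
force: [0.6, 0.3, -1.1]
grip_width: 0.0727
```

```bash
python3 - <<'E'
from h import *
snap('wrist','w12'); s=st()
E
```

```text
t 12.825 p [0.6133 0.0638 0.3619] rot [ 3.141 -0.006  0.348] F [ 0.07  0.66 -0.94] q [-0.34  0.39  0.21  1.4  -0.08  1.35  0.22] gw 0.0727
```

View pics/w12.png

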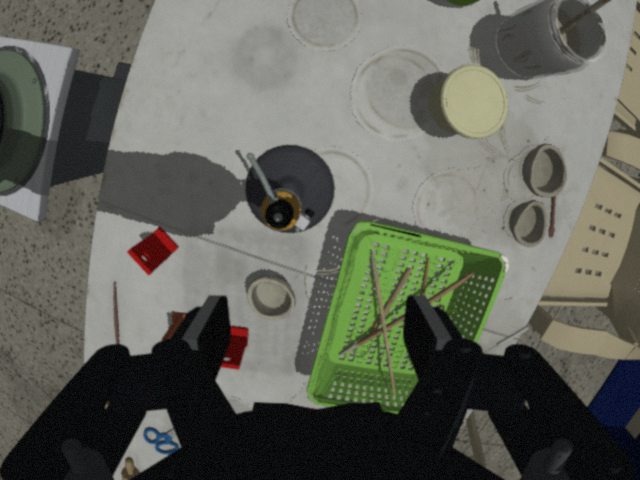

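```bash
python3 - <<'E'
from h import *
crop('w12',220,130,350,250,6,'w12c')
E
```

```text
(no output)
```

View pics/w12c.png

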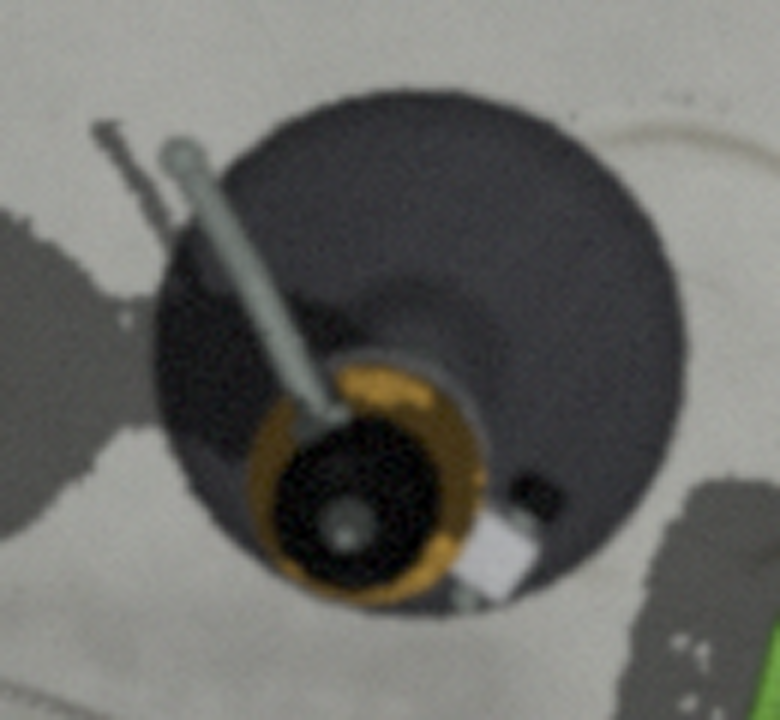

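```bash
python3 - <<'E'
from h import *
u=lambda x,y:(220+x/6,130+y/6)
for z in (.1775,.1835): tipaz('w12',*u(183,160),z)
for z in (.186,.192): print(atz(cal('w12'),*u(346,526),z,True))
print('root mid', atz(cal('w12'),*u(262,298),.168,True), 'ears',atz(cal('w12'),*u(495,555),.14,True))
s=st()
inc([.40,-.20,.30],-1.33)
inc([.475,-.24,.30],-1.33)
E
```

```text
tip [0.53830238 0.08856962 0.1775    ] r 0.06563966068166176 az 2.319861422681355
tip [0.53913322 0.08926303 0.1835    ] r 0.06559060901927818 az 2.3033853859353304
[0.58347487 0.0410533  0.186     ]
[0.58356328 0.04256513 0.192     ]
root mid [0.55716374 0.06943327 0.168     ] ears [0.61068378 0.03343864 0.14      ]
t 12.825 p [0.6133 0.0638 0.3619] rot [ 3.141 -0.006  0.348] F [ 0.07  0.66 -0.94] q [-0.34  0.39  0.21  1.4  -0.08  1.35  0.22] gw 0.0727
inc x -29.08 y 17.52 z 6.04  wx -0.24 wy -0.31 wz 96.13
inc x -23.39 y 23.84 z 6.08  wx -0.24 wy -0.31 wz 96.13
```

```bash
python3 - <<'E'
from h import *
inc([.479,-.24,.28],1.83)
inc([.479,-.24,.20],1.83)
E
```

```text
inc x -23.03 y 23.97 z 8.08  wx 0.30 wy -0.23 wz -84.93
inc x -23.08 y 23.96 z 16.08  wx 0.30 wy -0.23 wz -84.93
```

Request:
jog_arm:
  increments:
    - {"wx": 0,"wy": 0,"wz": -10,"x": -2.5,"y": 2.5,"z": 0,"claw": 75}
    - {"wx": 0,"wy": 0,"wz": -20,"x": -5,"y": 5,"z": 0,"claw": 75}
    - {"wx": 0,"wy": 0,"wz": -30,"x": -8,"y": 8,"z": 0,"claw": 75}
    - {"wx": 0,"wy": 0,"wz": -40,"x": -11,"y": 11,"z": 0,"claw": 75}
    - {"wx": 0,"wy": 0,"wz": -50,"x": -14,"y": 15,"z": 2,"claw": 75}
    - {"wx": 0,"wy": 0,"wz": -60,"x": -17,"y": 18,"z": 4,"claw": 75}
    - {"wx": 0,"wy": 0,"wz": -70,"x": -20,"y": 21,"z": 6,"claw": 75}
    - {"wx": 0,"wy": 0,"wz": -80,"x": -23,"y": 24,"z": 8,"claw": 75}
    - {"wx": 0,"wy": 0,"wz": -85,"x": -23,"y": 24,"z": 10,"claw": 75}
    - {"wx": 0,"wy": 0,"wz": -85,"x": -23,"y": 24,"z": 12,"claw": 75}

```text
clock: 14.08
position: [0.4791, -0.2397, 0.2391]
tool_rot: [3.137, -0.001, 1.835]
force: [0.5, 0.1, 0.2]
grip_width: 0.0639
```

```bash
python3 - <<'E'
from h import *
snap('wrist','w13'); s=st();snap('scene','s13');crop('s13',280,220,400,340,6,'s13c')
inc([.479,-.24,.20],1.83)
E
```

```text
t 14.125 p [ 0.4782 -0.239   0.2368] rot [ 3.139e+00 -2.000e-03  1.834e+00] F [-1.07  0.91 -2.86] q [ 0.29  0.33  0.08  1.79 -0.03  1.01  2.22] gw 0.064
inc x -0.12 y 0.02 z 3.82  wx 0.14 wy -0.13 wz 0.21
```

View pics/w13.png

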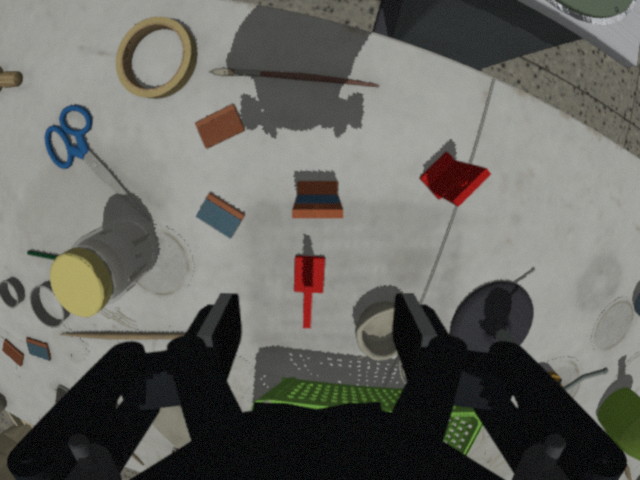

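View pics/s13c.png

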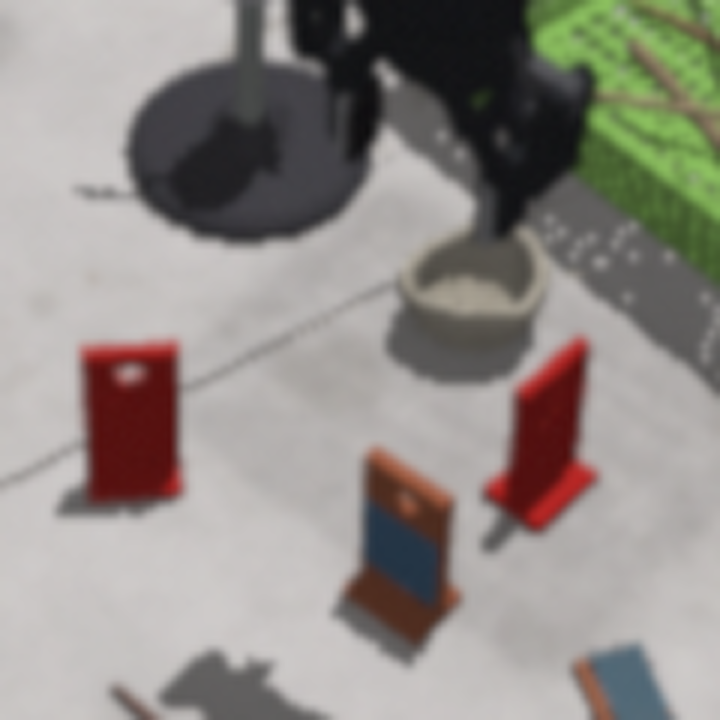

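```bash
python3 - <<'E'
from h import *
crop('w13',270,160,370,340,4.4,'w13c')
E
```

```text
(no output)
```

View pics/w13c.png

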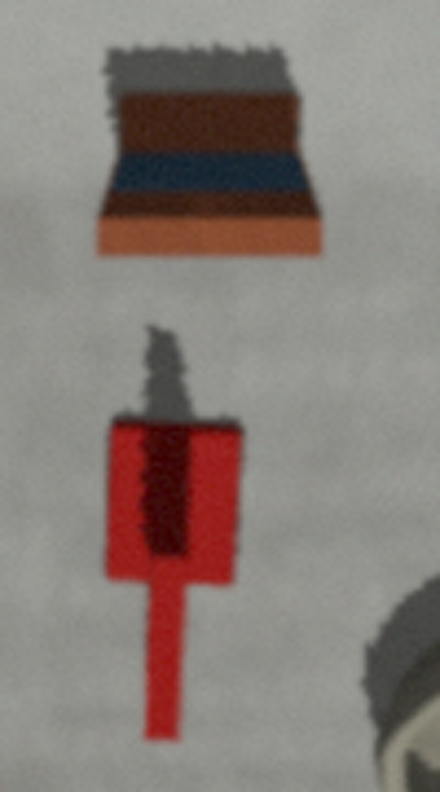

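```bash
python3 - <<'E'
from h import *
c=cal('w13');u=lambda x,y:(270+x/4.4,160+y/4.4)
s=st();R0=rot(s['tool_rot'])
P={}
for n,x,y,z in [('BL',98,255,.092),('BR',322,255,.092),('FL',98,218,.092),('FR',322,217,.092),('footFL',120,94,.008),('footFR',298,94,.008),('redfar',163,738,.092),('rednear',165,555,.092),('redfootT',177,425,.008),('redfootB',170,580,.008)]:
    p=atz(c,*u(x,y),z,True);P[n]=p;print(n,p.round(4),'tool',(R0.T@(p-s['position'])*1000).round(1))
m=(P['BL']+P['BR']+P['FL']+P['FR'])/4;print(m)
d=P['BL']-P['BR']+P['FL']-P['FR'];print('ydir angle',np.arctan2(d[1],d[0]), 'width',np.linalg.norm(d)/2)
E
```

```text
t 14.175 p [ 0.4785 -0.239   0.2382] rot [ 3.139e+00 -2.000e-03  1.834e+00] F [0.43 0.12 0.94] q [ 0.29  0.33  0.08  1.79 -0.03  1.02  2.22] gw 0.064
BL [ 0.4891 -0.2598  0.092 ] tool [-23.2   4.5 146.2]
BR [ 0.4771 -0.2156  0.092 ] tool [ 22.6   4.4 146.3]
FL [ 0.4816 -0.2617  0.092 ] tool [-23.   -3.3 146.2]
FR [ 0.4695 -0.2178  0.092 ] tool [ 22.5  -3.5 146.3]
footFL [ 0.4679 -0.2649  0.008 ] tool [-22.8 -17.5 230.2]
footFR [ 0.4562 -0.2217  0.008 ] tool [ 22.  -17.5 230.3]
redfar [ 0.5946 -0.2186  0.092 ] tool [-10.8 117.1 146.5]
rednear [ 0.55   -0.2297  0.092 ] tool [ -9.9  71.1 146.4]
redfootT [ 0.5492 -0.2285  0.008 ] tool [ -8.7  70.4 230.4]
redfootB [ 0.5934 -0.2189  0.008 ] tool [-10.9 115.6 230.5]
[ 0.47932289 -0.23876234  0.092     ]
ydir angle -1.3049738359684713 width 0.045648886324695444
```

Request:
jog_arm:
  increments:
    - {"wx": 0,"wy": 0,"wz": -0.2,"x": 0,"y": 0.05,"z": 6,"claw": 75}
    - {"wx": 0,"wy": 0,"wz": -0.2,"x": 0,"y": 0.05,"z": 12,"claw": 75}
    - {"wx": 0,"wy": 0,"wz": -0.2,"x": 0,"y": 0.05,"z": 16,"claw": 75}
    - {"wx": 0,"wy": 0,"wz": -0.2,"x": 0,"y": 0.05,"z": 18.5,"claw": 75}
    - {"wx": 0,"wy": 0,"wz": -0.2,"x": 0,"y": 0.05,"z": 18.5,"claw": 75}

```text
clock: 14.8
position: [0.4786, -0.2375, 0.0521]
tool_rot: [3.142, -0.004, 1.839]
force: [0.1, 0.2, 0.5]
grip_width: 0.0639
```

```bash
python3 - <<'E'
from h import *
snap('wrist','w14'); s=st();snap('scene','s14');crop('s14',300,240,400,340,7,'s14c')
E
```

```text
t 14.85 p [ 0.4793 -0.2379  0.0534] rot [ 3.140e+00 -3.000e-03  1.838e+00] F [ 0.7  -0.41  0.46] q [ 0.32  0.59  0.05  1.95 -0.06  0.6   2.24] gw 0.0642
```

View pics/w14.png

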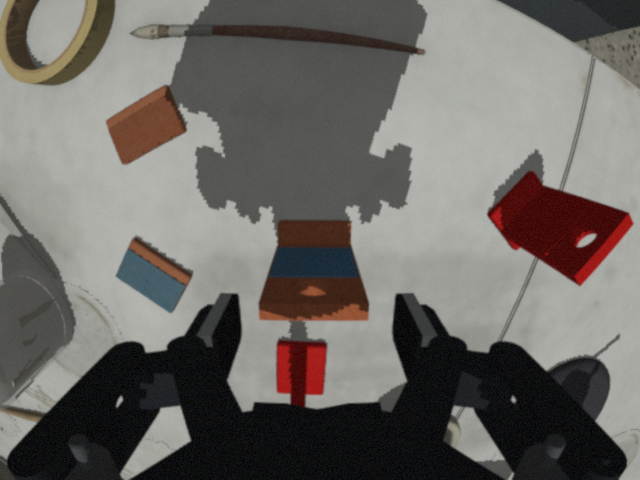

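View pics/s14c.png

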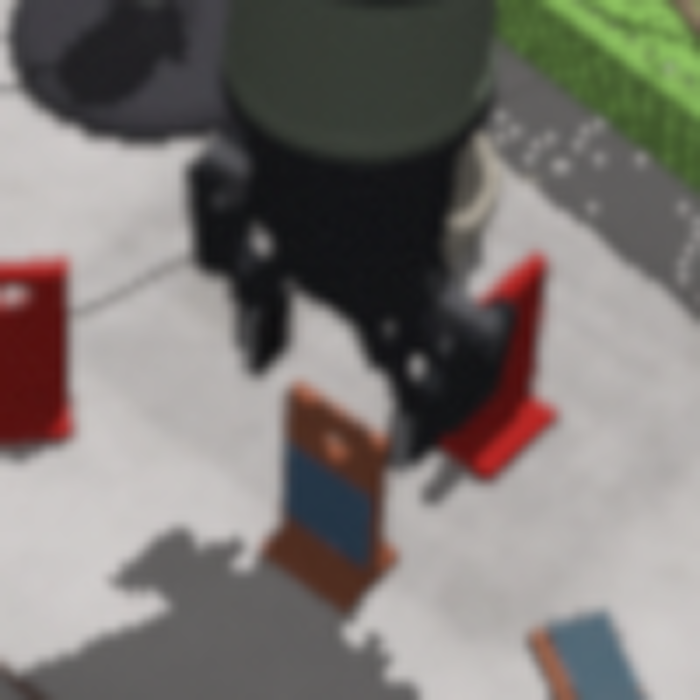

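Request:
jog_arm:
  increments:
    - {"wx": 0,"wy": 0,"wz": 0,"x": 0.0,"y": 0.03,"z": 2,"claw": 75}
    - {"wx": 0,"wy": 0,"wz": 0,"x": 0.0,"y": 0.03,"z": 3.6,"claw": 75}
    - {"wx": 0,"wy": 0,"wz": 0,"x": 0.0,"y": 0.03,"z": 3.6,"claw": 75}

```text
clock: 15.28
position: [0.4799, -0.2379, 0.0178]
tool_rot: [3.14, -0.003, 1.838]
force: [0.2, 0.3, -0.1]
grip_width: 0.0643
```

```bash
python3 - <<'E'
from h import *
snap('wrist','w15'); s=st();snap('scene','s15');crop('s15',300,240,400,340,7,'s15c')
print(rot(s['tool_rot']).T@(np.array([.4793,-.2388,.0])-s['position']))
E
```

```text
t 15.325 p [ 0.4802 -0.2381  0.0184] rot [ 3.139e+00 -2.000e-03  1.838e+00] F [ 0.19  0.51 -0.1 ] q [ 0.32  0.65  0.04  1.96 -0.06  0.53  2.24] gw 0.0639
[-0.00048254 -0.00111242  0.01839479]
```

View pics/w15.png

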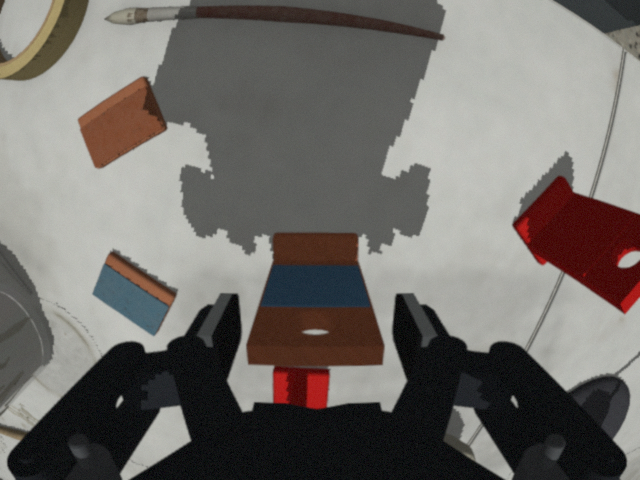

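View pics/s15c.png

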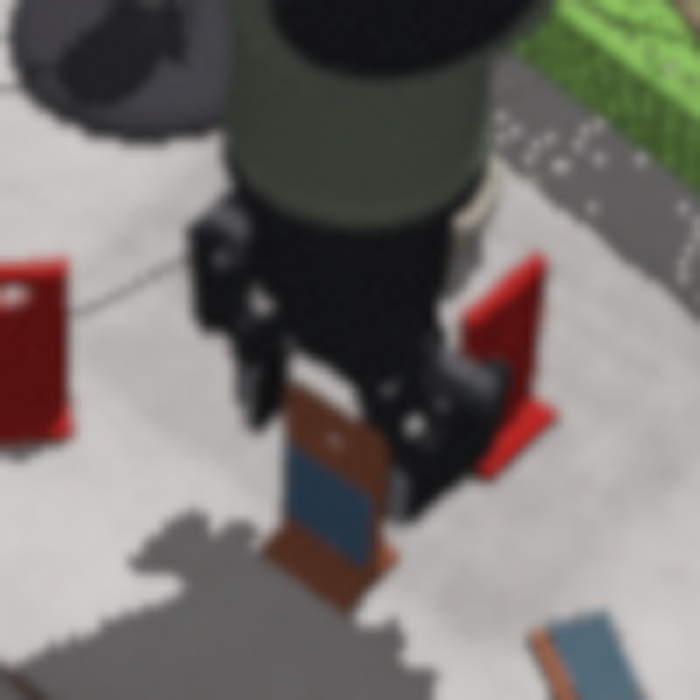

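Request:
jog_arm:
  increments:
    - {"wx": 0,"wy": 0,"wz": 0,"x": -0.05,"y": -0.1,"z": 0,"claw": 60}
    - {"wx": 0,"wy": 0,"wz": 0,"x": -0.05,"y": -0.1,"z": 0,"claw": 50}
    - {"wx": 0,"wy": 0,"wz": 0,"x": -0.05,"y": -0.1,"z": 0,"claw": 45}
    - {"wx": 0,"wy": 0,"wz": 0,"x": -0.05,"y": -0.1,"z": 0,"claw": 40}
    - {"wx": 0,"wy": 0,"wz": 0,"x": -0.05,"y": -0.1,"z": 0,"claw": 40}
  squeeze: 40

```text
clock: 16.0
position: [0.4799, -0.2392, 0.0194]
tool_rot: [3.138, -0.001, 1.838]
force: [-2.1, 1.2, 8.5]
grip_width: 0.0453
```

Request:
jog_arm:
  increments:
    - {"wx": 0,"wy": 0,"wz": 0,"x": 0,"y": 0,"z": -1,"claw": 40}
    - {"wx": 0,"wy": 0,"wz": 0,"x": 0,"y": 0,"z": -4,"claw": 40}
    - {"wx": 0,"wy": 0,"wz": 0,"x": 0,"y": 0,"z": -9,"claw": 40}
    - {"wx": 0,"wy": 0,"wz": 0,"x": 0,"y": 0,"z": -14,"claw": 40}
    - {"wx": 0,"wy": 0,"wz": 0,"x": 0,"y": 0,"z": -17,"claw": 40}
    - {"wx": 0,"wy": 0,"wz": 0,"x": 0,"y": 0,"z": -17,"claw": 40}

```text
clock: 16.75
position: [0.4803, -0.2401, 0.1923]
tool_rot: [3.134, 0.001, 1.838]
force: [0.4, -0.7, -1.9]
grip_width: 0.0451
```

```bash
python3 - <<'E'
from h import *
snap('wrist','w16'); s=st();snap('scene','s16');crop('s16',290,200,390,300,7,'s16c')
E
```

```text
t 16.8 p [ 0.4796 -0.2398  0.1907] rot [3.136 0.    1.838] F [ 0.54  0.62 -1.91] q [ 0.3   0.39  0.08  1.85 -0.04  0.9   2.23] gw 0.0451
```

View pics/w16.png

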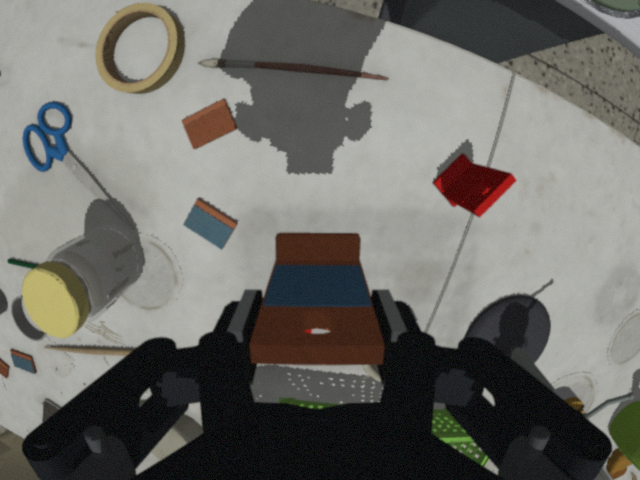

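View pics/s16c.png

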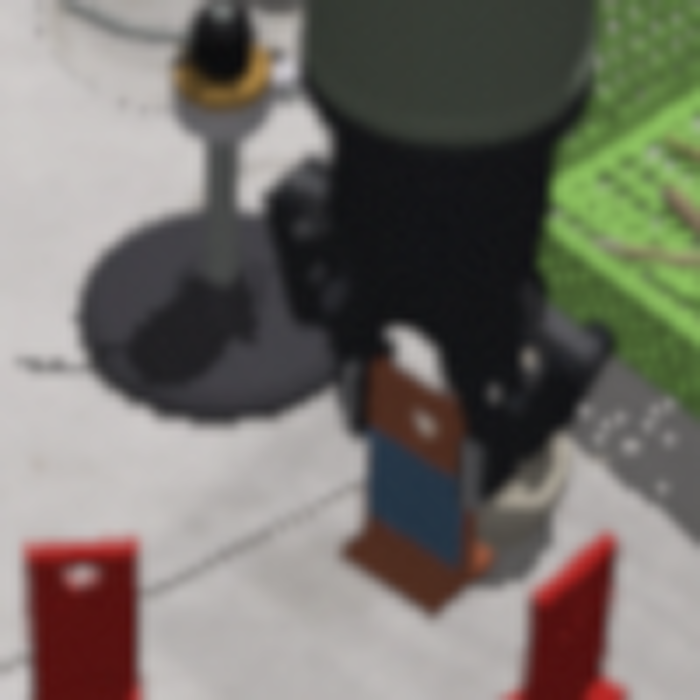

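```bash
cat >> h.py <<'E'
AL=2.31; AXH=np.array([.583,.0408]); EH=np.array([np.cos(AL),np.sin(AL)])
def hp(r,h,lat=0.): # tool pose with hole centre at radius r, height h
    t=np.array([-EH[1],EH[0]]); return np.r_[AXH+r*EH+lat*t,h-.0556],AL-np.pi/2
def hinc(r,h,lat=0.): p,y=hp(r,h,lat); inc(p,y)
E
python3 - <<'E'
from h import *
s=st(); c=cal('w16')
print('hole proj', proj(c,s['position']+rot(s['tool_rot'])@np.array([0,-.0045,-.0556]),True))
p,y=hp(.13,.38);print(p,y);inc(p,y); hinc(.115,.20)
E
```

```text
t 16.85 p [ 0.4791 -0.2395  0.1897] rot [ 3.137e+00 -1.000e-03  1.838e+00] F [ 0.21 -0.25 -1.32] q [ 0.3   0.39  0.08  1.85 -0.04  0.9   2.23] gw 0.045
hole proj [319.59760649 314.89787492]
[0.49541905 0.13687069 0.3244    ] 0.7392036732051035
inc x 35.89 y 11.56 z -13.39  wx 0.19 wy -0.19 wz 62.95
inc x 34.53 y 12.17 z 4.61  wx 0.19 wy -0.19 wz 62.95
```

```bash
python3 - <<'E'
from h import *
crop('w16',230,220,410,375,4.4,'w16c')
E
```

```text
(no output)
```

View pics/w16c.png

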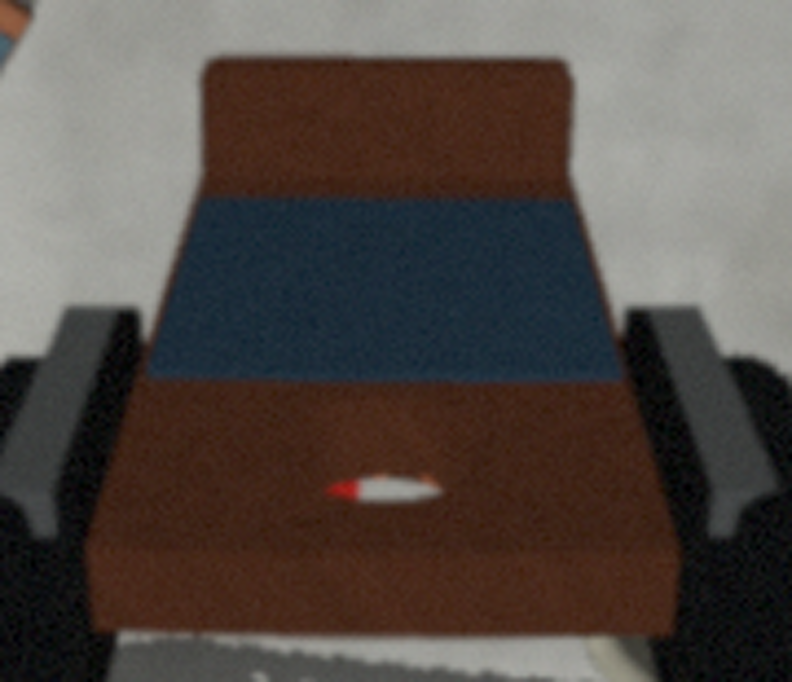

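```bash
cat > fit.py <<'E'
from h import *
from scipy.optimize import least_squares
def fit(tag,pts,pos,rt):
    "pts: list (u,v, tile pt in mm). tile frame in tool frame"
    c=cal(tag);R0=rot(rt)
    # tile axes in tool: tile x -> tool y, tile y -> -tool x?, tile z -> -tool z
    B=np.array([[0,-1,0],[1,0,0],[0,0,-1.]])
    B[0]*=np.sign(np.linalg.det(B))
    f=lambda q:np.concatenate([proj(c,pos+R0@(q[:3]/1000+R.from_rotvec(q[3:]).as_matrix()@B@(np.array(P)/1000)),True)-[u,v] for u,v,P in pts])
    s=least_squares(f,[0,0,20,0,0,0]);print(B);print('t(mm)',s.x[:3].round(2),'rot',s.x[3:].round(4),'res',s.fun.round(2))
E
python3 - <<'E'
from fit import *
u=lambda x,y:(230+x/4.4,220+y/4.4)
# image left = -tool x
B=None
pts=[(*u(88,550),(-4,23,92)),(*u(680,552),(-4,-23,92)),(*u(97,633),(4,23,92)),(*u(672,633),(4,-23,92)),(*u(203,62),(-18,23,8)),(*u(571,62),(-18,-23,8))]
fit('w16',pts,np.array([.4800,-.2399,.1912]),[3.136,0,1.838])
E
```

```text
[[-0.  1. -0.]
 [ 1.  0.  0.]
 [ 0.  0. -1.]]
t(mm) [-3.28  3.34 99.39] rot [-0.0333 -1.1778  2.8858] res [ 33.36   5.24 -34.28   2.7   30.12 -16.09 -31.62 -18.24   9.53  17.18
 -17.32  15.33]
```

```bash
python3 - <<'E'
from fit import *
u=lambda x,y:(230+x/4.4,220+y/4.4)
pts=[(*u(88,550),(-4,-23,92)),(*u(680,552),(-4,23,92)),(*u(97,633),(4,-23,92)),(*u(672,633),(4,23,92)),(*u(203,62),(-18,-23,8)),(*u(571,62),(-18,23,8))]
fit('w16',pts,np.array([.4800,-.2399,.1912]),[3.136,0,1.838])
s=st(); print(rot(s['tool_rot']).T@(np.array(cal('w16')['origin'])-s['position']))
c=cal('w13');print(c['origin'],c['orientation'])
E
```

```text
[[-0.  1. -0.]
 [ 1.  0.  0.]
 [ 0.  0. -1.]]
t(mm) [ 0.17 -0.6  20.11] rot [ 0.0232  0.0053 -0.0012] res [ 0.19  0.19 -0.1  -0.07  0.15 -0.25 -0.25 -0.03 -1.13  0.08  1.14  0.08]
t 16.85 p [ 0.4791 -0.2395  0.1897] rot [ 3.137e+00 -1.000e-03  1.838e+00] F [ 0.21 -0.25 -1.32] q [ 0.3   0.39  0.08  1.85 -0.04  0.9   2.23] gw 0.045
[-0.00086871 -0.07153327 -0.18046634]
[ 0.40899283 -0.2592181   0.41683188] [ 2.84903743e+00 -1.09065858e-03  1.83443193e+00]
```

Request:
jog_arm:
  increments:
    - {"wx": 0,"wy": 0,"wz": 8,"x": 1,"y": 0,"z": -5,"claw": 40}
    - {"wx": 0,"wy": 0,"wz": 16,"x": 4,"y": 1,"z": -10,"claw": 40}
    - {"wx": 0,"wy": 0,"wz": 24,"x": 8,"y": 2.5,"z": -13.4,"claw": 40}
    - {"wx": 0,"wy": 0,"wz": 32,"x": 13,"y": 4,"z": -13.4,"claw": 40}
    - {"wx": 0,"wy": 0,"wz": 40,"x": 18,"y": 5.5,"z": -13.4,"claw": 40}
    - {"wx": 0,"wy": 0,"wz": 48,"x": 23,"y": 7,"z": -13.4,"claw": 40}
    - {"wx": 0,"wy": 0,"wz": 56,"x": 28,"y": 9,"z": -13.4,"claw": 40}
    - {"wx": 0,"wy": 0,"wz": 63,"x": 33,"y": 11,"z": -13.4,"claw": 40}
    - {"wx": 0,"wy": 0,"wz": 63,"x": 35.9,"y": 11.6,"z": -13.4,"claw": 40}
    - {"wx": 0,"wy": 0,"wz": 63,"x": 35.9,"y": 11.6,"z": -13.4,"claw": 40}

```text
clock: 18.1
position: [0.4949, 0.1392, 0.3232]
tool_rot: [-3.141, -0.002, 0.742]
force: [0.4, -0.9, -1.0]
grip_width: 0.0454
```

```bash
python3 - <<'E'
from h import *
snap('wrist','w17'); s=st();hinc(.115,.28);hinc(.105,.1765)
E
```

```text
t 18.15 p [0.4953 0.1375 0.3235] rot [ 3.141e+00 -2.000e-03  7.400e-01] F [-0.45 -0.31 -0.8 ] q [-0.4   0.22  0.01  1.71 -0.    1.2   0.36] gw 0.045
inc x -0.05 y 1.55 z 9.91  wx 0.02 wy -0.14 wz 0.04
inc x -0.08 y 2.54 z 20.26  wx 0.02 wy -0.14 wz 0.04
```

View pics/w17.png

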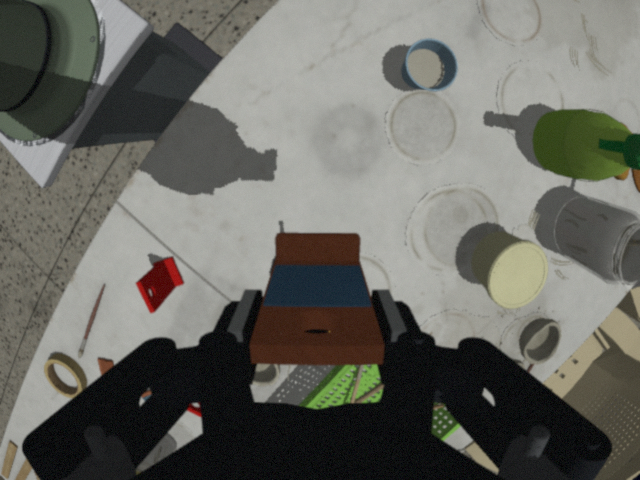

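Request:
jog_arm:
  increments:
    - {"wx": 0,"wy": -0.1,"wz": 0,"x": 0,"y": 1,"z": 5,"claw": 40}
    - {"wx": 0,"wy": -0.1,"wz": 0,"x": -0.05,"y": 1.5,"z": 10,"claw": 40}
    - {"wx": 0,"wy": -0.1,"wz": 0,"x": -0.05,"y": 2,"z": 15,"claw": 40}
    - {"wx": 0,"wy": -0.1,"wz": 0,"x": -0.08,"y": 2.5,"z": 19,"claw": 40}
    - {"wx": 0,"wy": -0.1,"wz": 0,"x": -0.08,"y": 2.5,"z": 20.2,"claw": 40}
    - {"wx": 0,"wy": -0.1,"wz": 0,"x": -0.08,"y": 2.5,"z": 20.2,"claw": 40}
    - {"wx": 0,"wy": -0.1,"wz": 0,"x": -0.08,"y": 2.5,"z": 20.2,"claw": 40}

```text
clock: 19.02
position: [0.5127, 0.1189, 0.1229]
tool_rot: [3.14, -0.002, 0.74]
force: [-0.1, -0.0, -0.1]
grip_width: 0.0454
```

```bash
python3 - <<'E'
from h import *
snap('wrist','w18'); s=st();snap('scene','s18');snap('top','t18')
crop('w18',230,210,410,400,4,'w18c');crop('s18',270,140,370,240,7,'s18c');crop('t18',250,180,330,260,8,'t18c')
hinc(.09,.1765)
E
```

```text
t 19.075 p [0.5127 0.119  0.1229] rot [ 3.14e+00 -3.00e-03  7.40e-01] F [-0.31  0.65  0.19] q [-0.35  0.46  0.01  1.93 -0.01  0.74  0.41] gw 0.0457
inc x -0.05 y 1.52 z 0.17  wx 0.06 wy -0.13 wz 0.05
```

View pics/w18c.png

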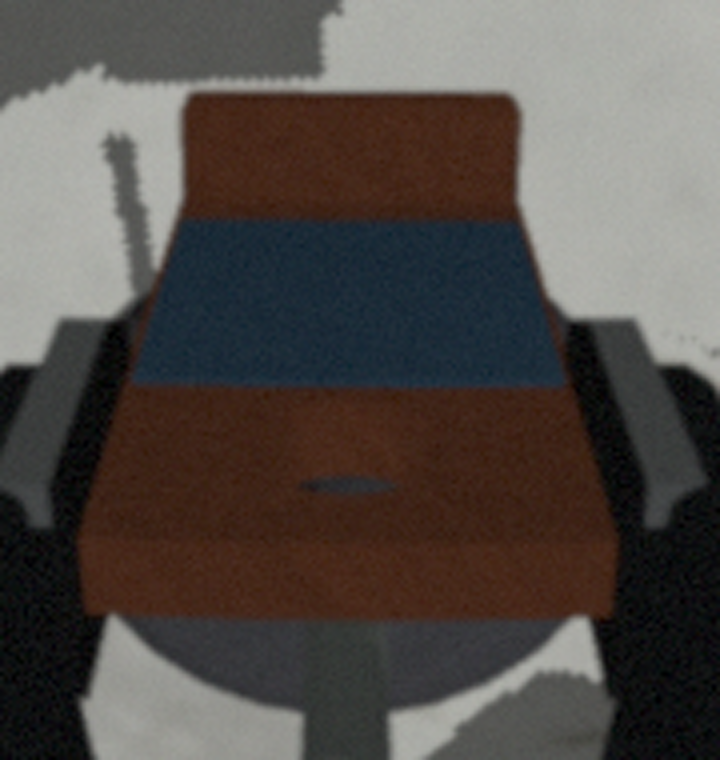

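View pics/s18c.png

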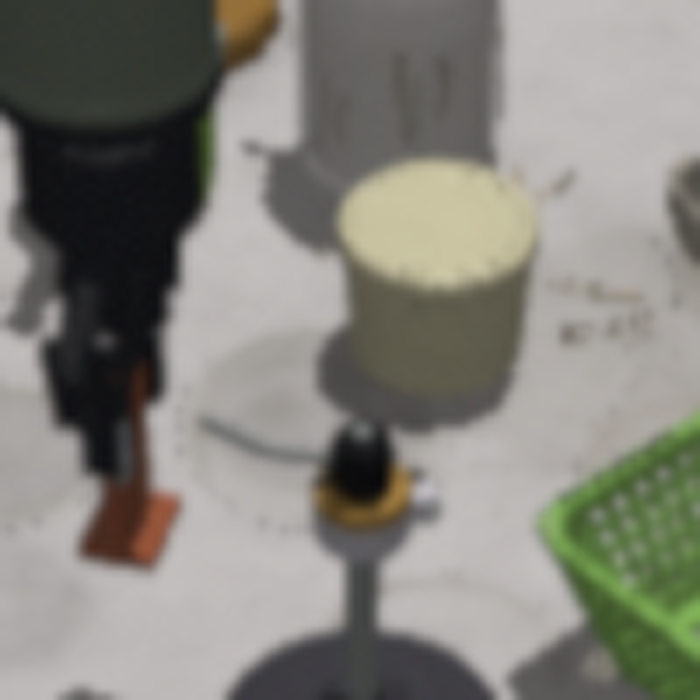

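View pics/t18c.png

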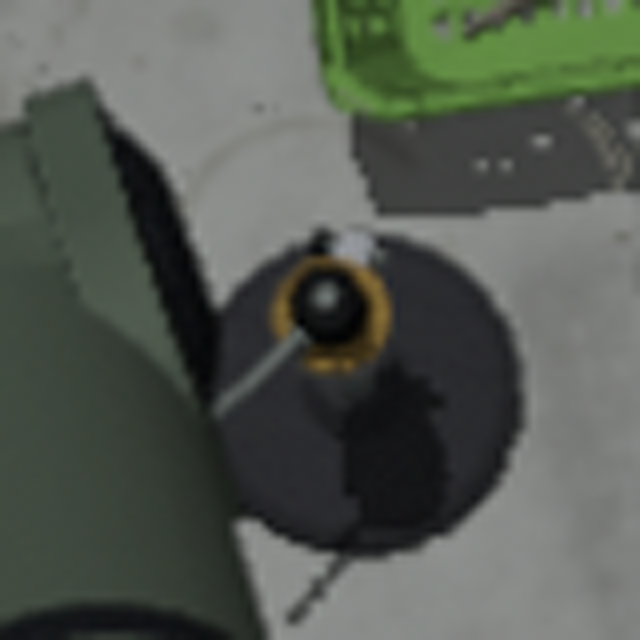

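```bash
python3 - <<'E'
from h import *
c=cal('s18');s=st();R0=rot(s['tool_rot']);
def tp(P): # tile pt mm -> world, with tilt
    B=np.array([[0,1,0],[1,0,0],[0,0,-1.]]);
    return s['position']+R0@(np.array([.2,-.6,20.1])/1000+R.from_rotvec([.0232,.0053,-.0012]).as_matrix()@B@(np.array(P)/1000))
f=lambda p:((proj(c,p)-[270,140])*7).round(0)
print('hole',tp([0,0,75]))
for n,p in [('top in edge y-',tp([4,-23,92])),('out',tp([-4,-23,92])),('foot in bottom y-',tp([18,-23,0])),('foot out y-',tp([-18,-23,0])),('foot in y+ top',tp([18,23,8])),('hooktip',np.r_[AXH+.066*EH,.1775]),('bend',np.r_[AXH+.043*EH,.167]),('headtop',[*AXH,.186])]: print(n,f(p))
E
```

```text
t 19.175 p [0.5125 0.1189 0.1226] rot [ 3.14e+00 -2.00e-03  7.40e-01] F [-0.73 -0.05 -0.92] q [-0.35  0.46  0.01  1.93 -0.01  0.74  0.41] gw 0.0454
hole [0.51298545 0.11790225 0.17744806]
top in edge y- [113. 406.]
out [ 94. 403.]
foot in bottom y- [149. 570.]
foot out y- [ 70. 556.]
foot in y+ top [177. 487.]
hooktip [206. 414.]
bend [259. 441.]
headtop [357. 423.]
```

Request:
jog_arm:
  increments:
    - {"wx": 0,"wy": -0.1,"wz": 0,"x": -0.05,"y": 0.8,"z": 0.15,"claw": 40}
    - {"wx": 0,"wy": -0.1,"wz": 0,"x": -0.05,"y": 1.6,"z": 0.15,"claw": 40}
    - {"wx": 0,"wy": -0.1,"wz": 0,"x": -0.05,"y": 2.4,"z": 0.15,"claw": 40}
    - {"wx": 0,"wy": -0.1,"wz": 0,"x": -0.05,"y": 2.9,"z": 0.15,"claw": 40}
    - {"wx": 0,"wy": -0.1,"wz": 0,"x": -0.05,"y": 2.9,"z": 0.15,"claw": 40}

```text
clock: 19.8
position: [0.5319, 0.0968, 0.121]
tool_rot: [3.14, -0.0, 0.739]
force: [0.2, -0.1, -0.8]
grip_width: 0.0453
```

```bash
python3 - <<'E'
from h import *
snap('wrist','w19'); s=st();snap('scene','s19')
crop('w19',230,210,410,400,4,'w19c');crop('s19',270,140,370,240,7,'s19c')
hinc(.062,.1765)
E
```

```text
t 19.85 p [0.5316 0.0971 0.121 ] rot [ 3.141 -0.     0.74 ] F [-0.08  0.23 -0.38] q [-0.3   0.49  0.01  1.9  -0.01  0.76  0.46] gw 0.0454
inc x -0.00 y 1.44 z 0.02  wx 0.05 wy -0.02 wz 0.05
```

View pics/w19c.png

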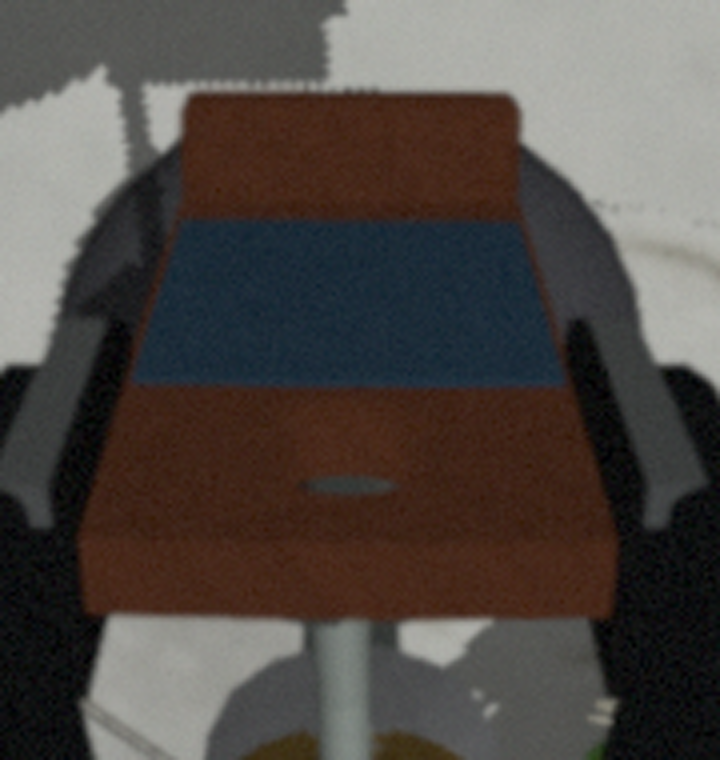

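View pics/s19c.png

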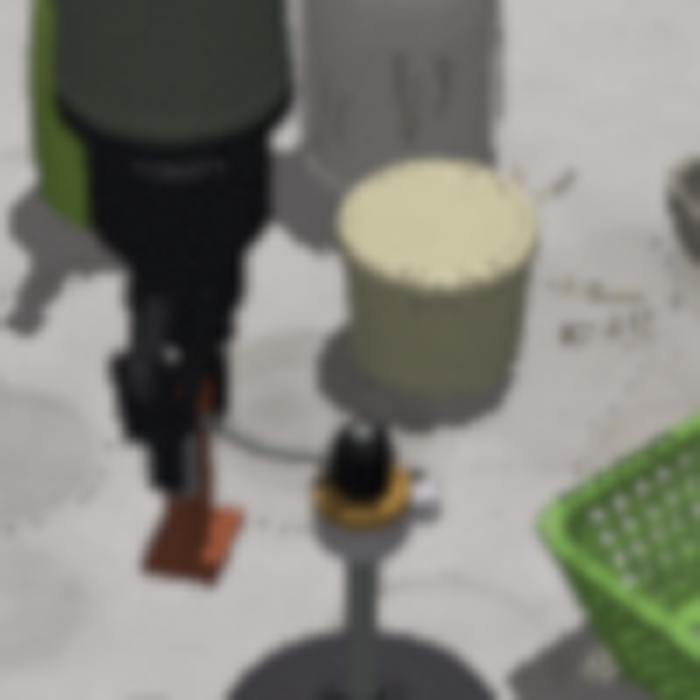

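Request:
jog_arm:
  increments:
    - {"wx": 0,"wy": 0,"wz": 0,"x": 0,"y": 0.45,"z": 0,"claw": 40}
    - {"wx": 0,"wy": 0,"wz": 0,"x": 0,"y": 0.9,"z": 0,"claw": 40}
    - {"wx": 0,"wy": 0,"wz": 0,"x": 0,"y": 0.9,"z": 0,"claw": 40}

```text
clock: 20.27
position: [0.5379, 0.0903, 0.1211]
tool_rot: [3.141, -0.0, 0.74]
force: [0.5, -0.0, -0.5]
grip_width: 0.0454
```

```bash
python3 - <<'E'
from h import *
snap('wrist','w20'); s=st();snap('scene','s20')
crop('w20',230,210,410,400,4,'w20c');crop('s20',270,140,370,240,7,'s20c')
hinc(.062,.1765)
E
```

```text
t 20.325 p [0.5377 0.0905 0.121 ] rot [ 3.141 -0.     0.74 ] F [ 0.07  0.16 -1.09] q [-0.29  0.49  0.02  1.88 -0.01  0.76  0.47] gw 0.0455
inc x -0.00 y 0.55 z 0.01  wx 0.05 wy -0.02 wz 0.05
```

View pics/w20c.png

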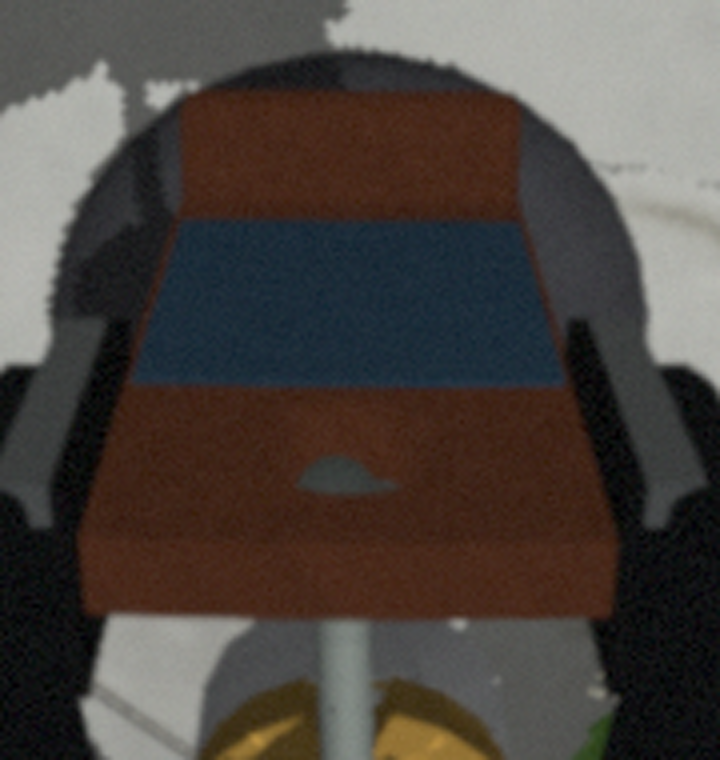

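View pics/s20c.png

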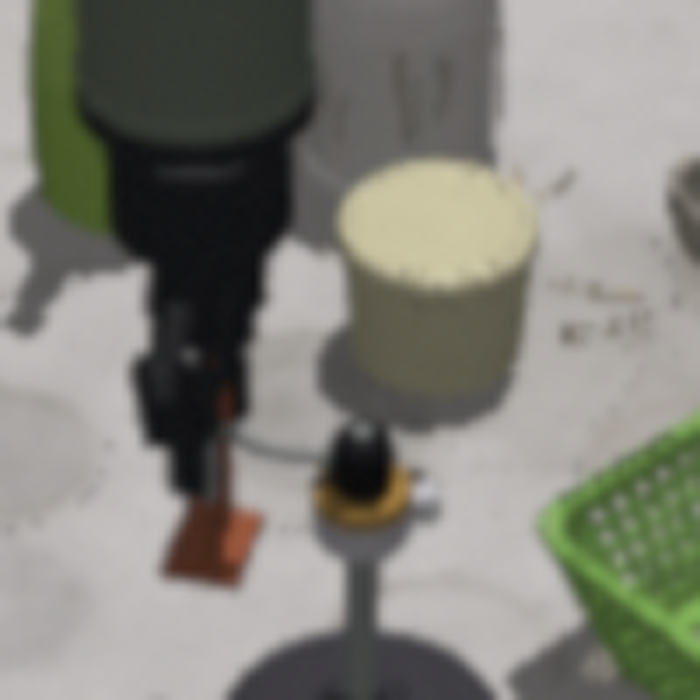

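Request:
jog_arm:
  increments:
    - {"wx": 0,"wy": 0,"wz": 0,"x": -0.08,"y": 0.27,"z": 0.02,"claw": 40}
    - {"wx": 0,"wy": 0,"wz": 0,"x": -0.08,"y": 0.54,"z": 0.05,"claw": 40}
    - {"wx": 0,"wy": 0,"wz": 0,"x": -0.08,"y": 0.94,"z": 0.1,"claw": 40}
    - {"wx": 0,"wy": 0,"wz": 0,"x": -0.08,"y": 0.94,"z": 0.1,"claw": 40}

```text
clock: 20.88
position: [0.5435, 0.0828, 0.12]
tool_rot: [3.141, -0.0, 0.74]
force: [-0.3, 0.3, -0.6]
grip_width: 0.0451
```

```bash
python3 - <<'E'
from h import *
snap('wrist','w21'); s=st();snap('scene','s21')
crop('w21',230,210,410,400,4,'w21c');crop('s21',270,140,370,240,7,'s21c')
hinc(.062,.1765)
E
```

```text
t 20.925 p [0.5434 0.083  0.12  ] rot [ 3.141 -0.     0.74 ] F [-0.82 -0.15 -0.78] q [-0.27  0.5   0.02  1.87 -0.01  0.77  0.49] gw 0.0455
inc x 0.08 y -0.40 z -0.09  wx 0.04 wy -0.02 wz 0.04
```

View pics/w21c.png

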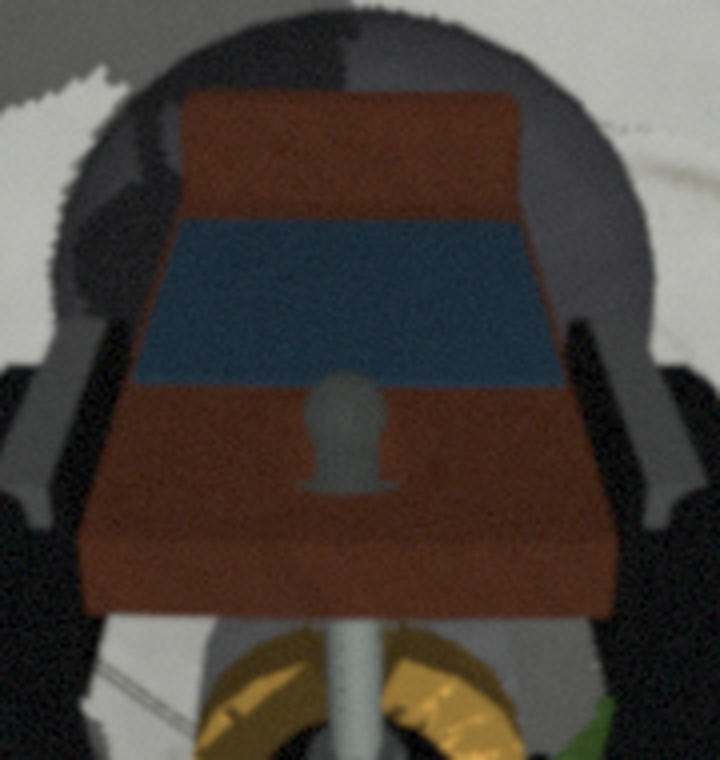

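View pics/s21c.png

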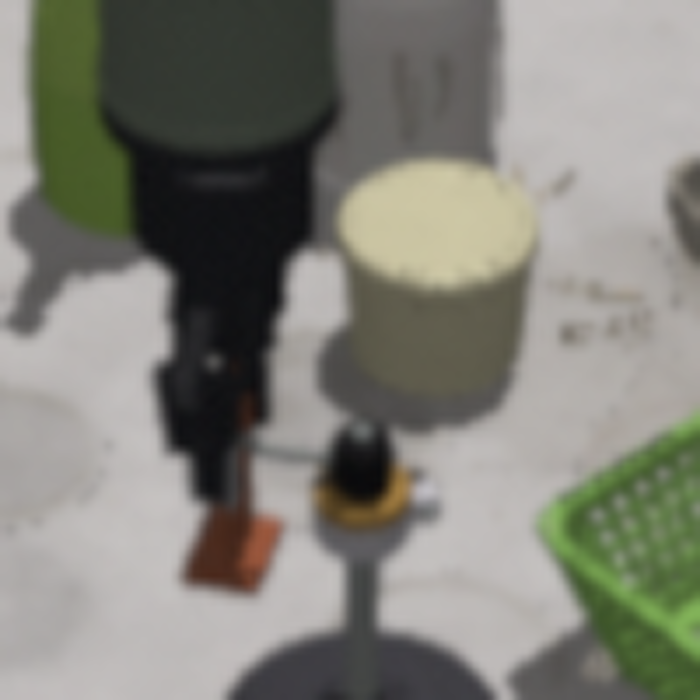

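Request:
jog_arm:
  increments:
    - {"wx": 0,"wy": 0,"wz": 0,"x": 0,"y": 0.25,"z": 0.13,"claw": 40}
    - {"wx": 0,"wy": 0,"wz": 0,"x": 0,"y": 0.5,"z": 0.28,"claw": 40}
    - {"wx": 0,"wy": 0,"wz": 0,"x": 0,"y": 0.8,"z": 0.45,"claw": 40}
    - {"wx": 0,"wy": 0,"wz": 0,"x": 0,"y": 1.1,"z": 0.62,"claw": 40}
    - {"wx": 0,"wy": 0,"wz": 0,"x": 0,"y": 1.1,"z": 0.62,"claw": 40}

```text
clock: 21.6
position: [0.5508, 0.0748, 0.1136]
tool_rot: [3.141, -0.0, 0.74]
force: [-0.6, 0.1, -0.6]
grip_width: 0.0451
```

Request:
jog_arm:
  increments:
    - {"wx": 0,"wy": 0,"wz": 0,"x": 0,"y": 0.25,"z": 0.13,"claw": 40}
    - {"wx": 0,"wy": 0,"wz": 0,"x": 0,"y": 0.5,"z": 0.3,"claw": 40}
    - {"wx": 0,"wy": 0,"wz": 0,"x": 0,"y": 0.5,"z": 0.3,"claw": 40}

```text
clock: 21.98
position: [0.5542, 0.0708, 0.1105]
tool_rot: [3.141, 0.0, 0.739]
force: [-0.6, 0.4, -1.1]
grip_width: 0.0451
```

```bash
python3 - <<'E'
from h import *
snap('wrist','w22'); s=st();snap('scene','s22')
crop('w22',230,210,410,400,4,'w22c');crop('s22',270,140,370,240,7,'s22c')
hinc(.040,.162)
E
```

```text
t 22.025 p [0.5541 0.071  0.1105] rot [3.141 0.    0.739] F [-0.63 -0.95 -0.56] q [-0.25  0.53  0.02  1.86 -0.01  0.76  0.52] gw 0.0453
inc x 0.10 y 0.18 z 0.42  wx 0.04 wy 0.00 wz 0.02
```

View pics/w22c.png

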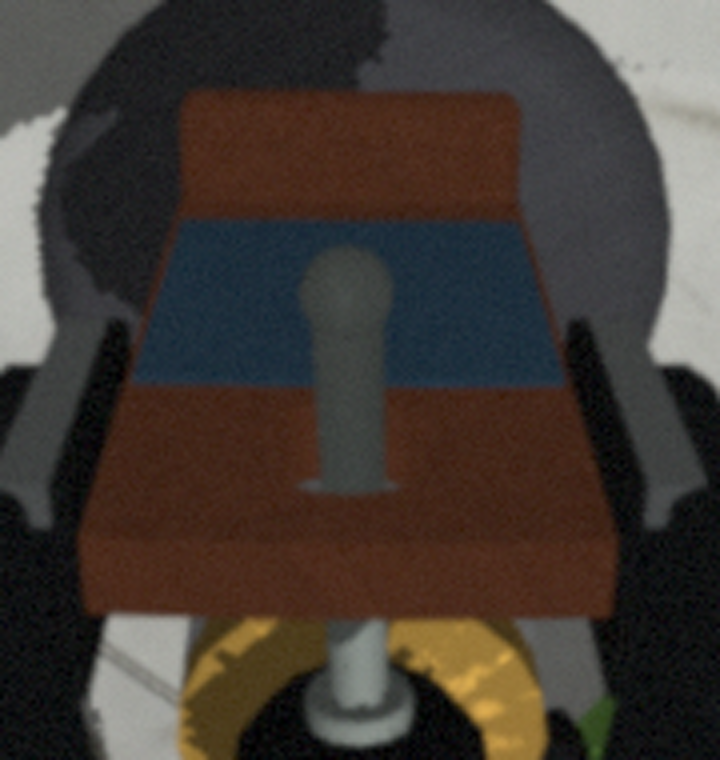

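View pics/s22c.png

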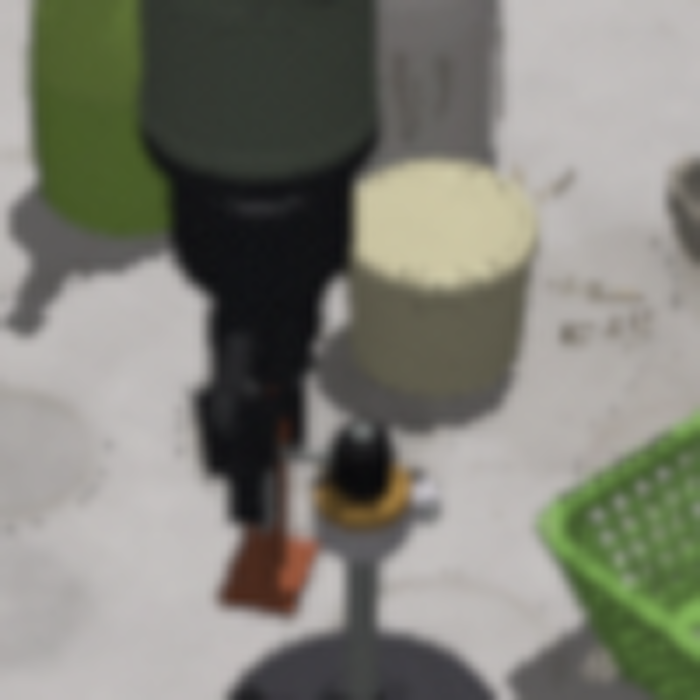

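Request:
jog_arm:
  increments:
    - {"wx": 0,"wy": 0,"wz": 0,"x": 0,"y": 0.05,"z": 0.12,"claw": 40}
    - {"wx": 0,"wy": 0,"wz": 0,"x": 0,"y": 0.05,"z": 0.24,"claw": 40}
    - {"wx": 0,"wy": 0,"wz": 0,"x": 0,"y": 0.05,"z": 0.24,"claw": 40}

```text
clock: 22.45
position: [0.5544, 0.0707, 0.1081]
tool_rot: [3.141, 0.0, 0.74]
force: [0.1, -0.4, -1.4]
grip_width: 0.0456
```

Request:
jog_arm:
  increments:
    - {"wx": 0,"wy": 0,"wz": 0,"x": 0,"y": 0,"z": 0.06,"claw": 40}
    - {"wx": 0,"wy": 0,"wz": 0,"x": 0,"y": 0,"z": 0.06,"claw": 40}

```text
clock: 22.7
position: [0.5544, 0.0707, 0.1075]
tool_rot: [3.141, 0.0, 0.74]
force: [-0.5, -1.3, -1.4]
grip_width: 0.045
```

```bash
python3 - <<'E'
from h import *
snap('wrist','w23'); s=st()
crop('w23',230,210,410,400,4,'w23c')
hinc(.040,.162)
E
```

```text
t 22.75 p [0.5544 0.0708 0.1075] rot [3.141 0.    0.74 ] F [-1.44  0.51 -0.55] q [-0.25  0.53  0.02  1.86 -0.01  0.75  0.52] gw 0.0451
inc x 0.10 y 0.14 z 0.11  wx 0.03 wy 0.01 wz 0.02
```

View pics/w23c.png

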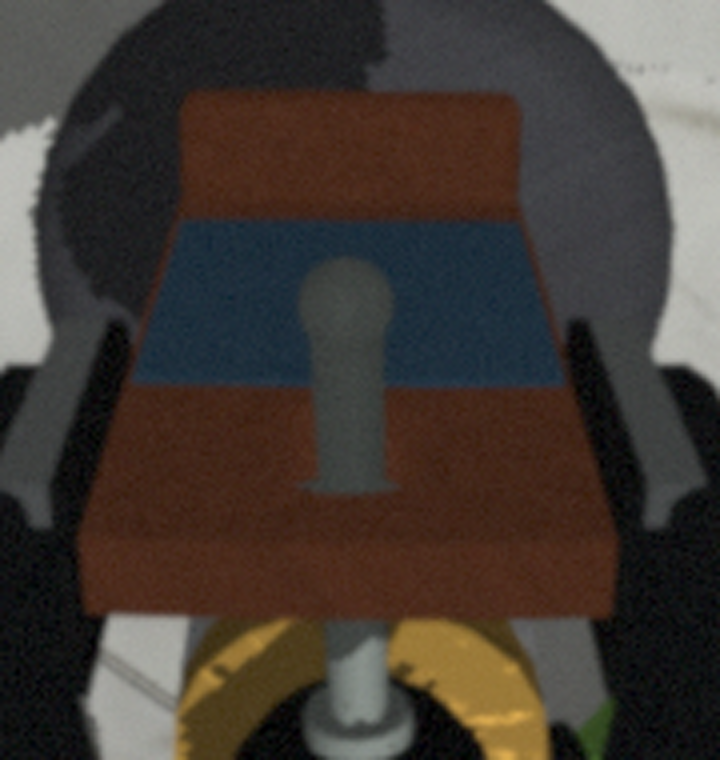

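Request:
jog_arm:
  increments:
    - {"wx": 0,"wy": 0,"wz": 0,"x": 0,"y": 0,"z": 0.06,"claw": 40}
    - {"wx": 0,"wy": 0,"wz": 0,"x": 0,"y": 0,"z": 0.06,"claw": 40}

```text
clock: 23.0
position: [0.5544, 0.0708, 0.1069]
tool_rot: [3.141, 0.0, 0.74]
force: [-0.2, 0.5, 1.5]
grip_width: 0.045
```

Request:
jog_arm:
  increments:
    - {"wx": 0,"wy": 0,"wz": 0,"x": 0,"y": 0,"z": 0.05,"claw": 40}
    - {"wx": 0,"wy": 0,"wz": 0,"x": 0,"y": 0,"z": 0.05,"claw": 40}

```text
clock: 23.25
position: [0.5545, 0.0708, 0.1065]
tool_rot: [3.141, -0.0, 0.74]
force: [-0.5, -0.1, 3.0]
grip_width: 0.0454
```

Request:
jog_arm:
  increments:
    - {"wx": 0,"wy": 0,"wz": 0,"x": 0,"y": 0,"z": -0.02,"claw": 50}
    - {"wx": 0,"wy": 0,"wz": 0,"x": 0,"y": 0,"z": -0.02,"claw": 53}
    - {"wx": 0,"wy": 0,"wz": 0,"x": 0,"y": 0,"z": -0.02,"claw": 55}
    - {"wx": 0,"wy": 0,"wz": 0,"x": 0,"y": 0,"z": -0.02,"claw": 57}
    - {"wx": 0,"wy": 0,"wz": 0,"x": 0,"y": 0,"z": -0.02,"claw": 60}
    - {"wx": 0,"wy": 0,"wz": 0,"x": 0,"y": 0,"z": -0.02,"claw": 64}
    - {"wx": 0,"wy": 0,"wz": 0,"x": 0,"y": 0,"z": -0.02,"claw": 68}
  squeeze: 20

```text
clock: 24.12
position: [0.5545, 0.0708, 0.1067]
tool_rot: [3.141, -0.0, 0.74]
force: [0.8, 0.5, 0.5]
grip_width: 0.058
```

```bash
python3 - <<'E'
from h import *
snap('wrist','w24'); s=st();snap('scene','s24')
crop('w24',200,180,440,420,3,'w24c');crop('s24',270,140,370,240,7,'s24c')
E
```

```text
t 24.175 p [0.5545 0.0708 0.1067] rot [ 3.141 -0.     0.74 ] F [-0.39  0.42 -1.11] q [-0.25  0.53  0.02  1.86 -0.01  0.75  0.52] gw 0.0578
```

View pics/w24c.png

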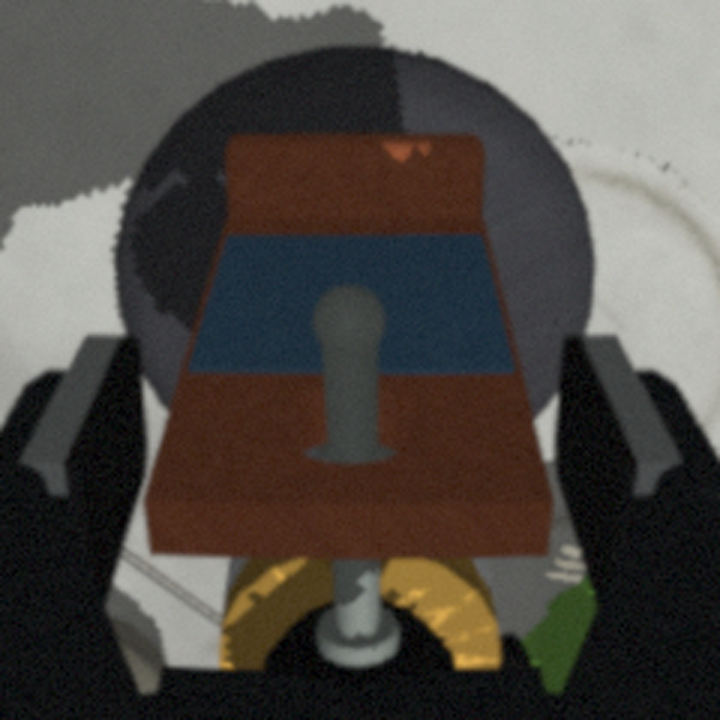

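View pics/s24c.png

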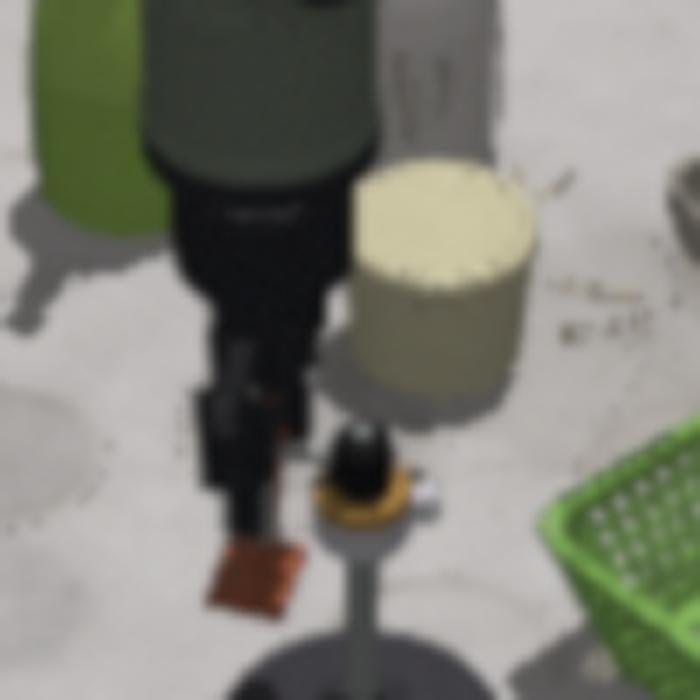

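Request:
jog_arm:
  increments:
    - {"wx": 0,"wy": 0,"wz": 0,"x": 0,"y": 0,"z": 0,"claw": 80}
    - {"wx": 0,"wy": 0,"wz": 0,"x": 0,"y": 0,"z": 0,"claw": 80}
    - {"wx": 0,"wy": 0,"wz": 0,"x": 0,"y": 0,"z": -1,"claw": 80}
    - {"wx": 0,"wy": 0,"wz": 0,"x": 0,"y": 0,"z": -3,"claw": 80}
    - {"wx": 0,"wy": 0,"wz": 0,"x": 0,"y": 0,"z": -6,"claw": 80}
    - {"wx": 0,"wy": 0,"wz": 0,"x": 0,"y": 0,"z": -10,"claw": 80}
    - {"wx": 0,"wy": 0,"wz": 0,"x": 0,"y": -3,"z": -15,"claw": 80}
    - {"wx": 0,"wy": 0,"wz": 0,"x": 0,"y": -6,"z": -18,"claw": 80}
    - {"wx": 0,"wy": 0,"wz": 0,"x": 0,"y": -6,"z": -18,"claw": 80}
    - {"wx": 0,"wy": 0,"wz": 0,"x": 0,"y": -6,"z": -18,"claw": 80}

```text
clock: 25.48
position: [0.514, 0.1146, 0.2866]
tool_rot: [3.141, -0.0, 0.739]
force: [-1.0, -0.9, -0.8]
grip_width: 0.0686
```

```bash
python3 - <<'E'
from h import *
snap('wrist','w25'); s=st();snap('scene','s25')
crop('s25',270,140,370,240,7,'s25c')
E
```

```text
t 25.525 p [0.514  0.1144 0.2861] rot [3.141e+00 1.000e-03 7.390e-01] F [ 0.4   0.02 -0.05] q [-0.34  0.27  0.01  1.74 -0.    1.13  0.41] gw 0.068
```

View pics/w25.png

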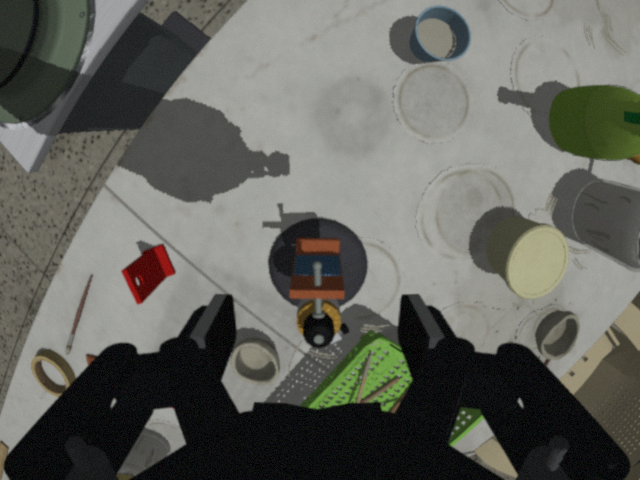

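View pics/s25c.png

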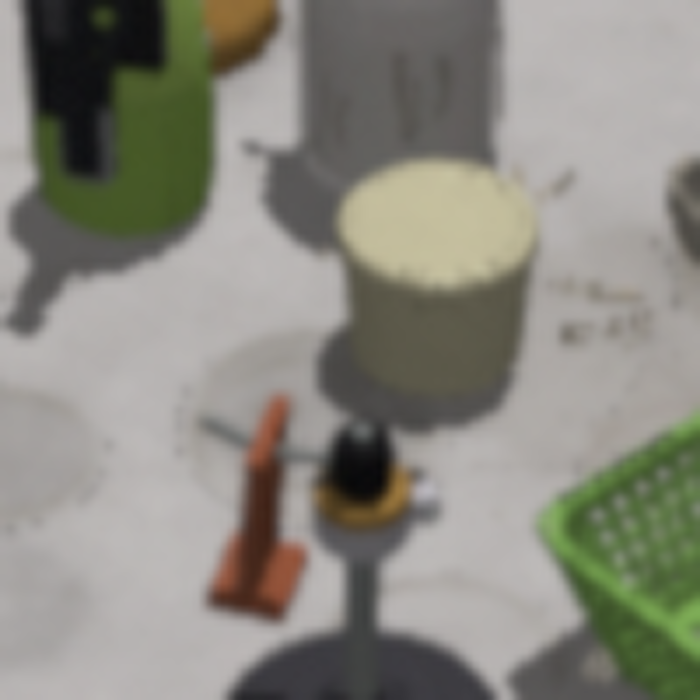

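Request:
jog_arm:
  increments:
    - {"wx": 0,"wy": 0,"wz": 0,"x": 0,"y": 0,"z": -3,"claw": 80}
    - {"wx": 0,"wy": 0,"wz": 0,"x": 0,"y": 0,"z": -3,"claw": 80}
    - {"wx": 0,"wy": 0,"wz": 0,"x": 0,"y": 0,"z": -3,"claw": 80}
    - {"wx": 0,"wy": 0,"wz": 0,"x": 0,"y": 0,"z": -3,"claw": 80}
    - {"wx": 0,"wy": 0,"wz": 0,"x": 0,"y": 0,"z": -3,"claw": 80}
    - {"wx": 0,"wy": 0,"wz": 0,"x": 0,"y": 0,"z": -3,"claw": 80}

```text
clock: 26.32
position: [0.514, 0.1144, 0.3157]
tool_rot: [3.141, 0.001, 0.739]
force: [-0.4, -0.6, -1.0]
grip_width: 0.0685
```

```bash
python3 - <<'E'
from h import *
for i in range(6):
    f=snap('scene',f's26_{i}')
crop('s26_0',280,180,350,240,10,'s26c')
a=cv2.imread('pics/s26_0.png').astype(int)
for t in ['s25']+[f's26_{i}' for i in range(1,6)]:
    d=np.abs(cv2.imread(f'pics/{t}.png').astype(int)-a)[190:235,295:318]; print(t,d.mean().round(2),d.max())
snap('wrist','w26');snap('top','t26');crop('w26',250,200,390,360,5,'w26c')
E
```

```text
s25 0.73 15
s26_1 0.5 16
s26_2 0.55 16
s26_3 0.57 16
s26_4 0.54 16
s26_5 0.48 16
```

View pics/s26c.png

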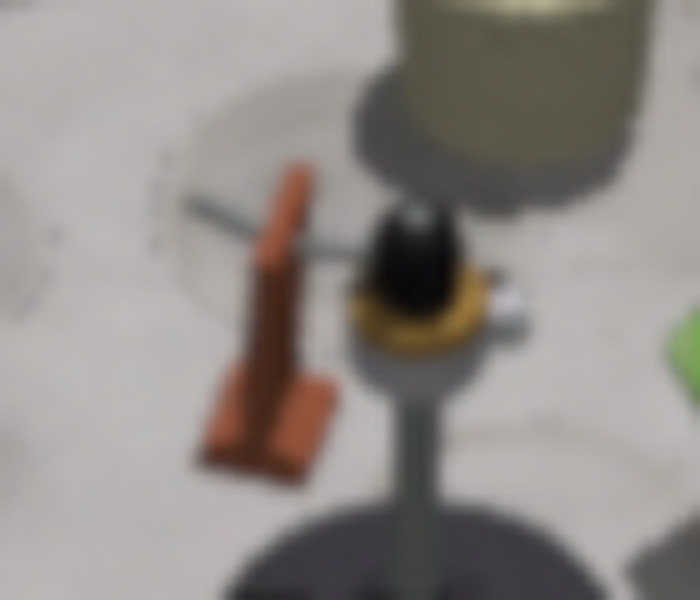

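View pics/w26c.png

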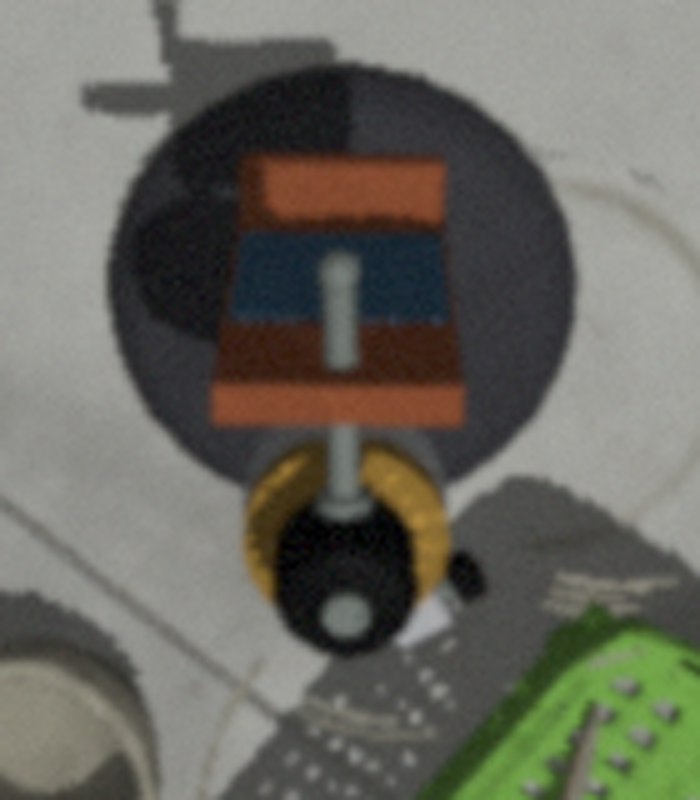

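```bash
python3 - <<'E'
from h import *
st();print(bot.job_done())
E
```

```text
t 26.725 p [0.5141 0.1144 0.3159] rot [3.141e+00 1.000e-03 7.390e-01] F [-0.32  0.25  0.29] q [-0.34  0.25  0.01  1.69 -0.    1.2   0.41] gw 0.0683
the job is handed in; nothing more can be done
None
```

The hook is locked in the notch and the tile hangs by its hole on it, glazed face outward. I handed the job in at 26.7 s, well under the 72 s limit.

- **Hook:** I pushed it round gently until the pin dropped, at about 2.31 rad in world azimuth. The picture fits a hook tip 6 mm lower. A last nudge of about 2 mm no longer carried the hook along, at about 3 N, so I stopped there.
- **Tile:** I gripped it by its side edges, threaded its hole over the hook's tip and lowered it until about 3 N showed it resting. Then I opened the gripper slowly and backed away.
- **Last checks:** Five pictures over the last 0.3 s, and one about a second earlier, matched to within image noise, so the tile was at rest. It leans slightly outward at its foot. The gripper is clear of it, and the bystanders in view look undisturbed.

**Disagreements and a missed push:**
- The shut fingertips were about 21 mm shorter than the stated TCP.
- Because of that, my first push passed over the hook without moving it. I repeated it lower down.
- The scene camera differed from my model by 1 to 2 pixels (about 4 to 8 mm). The wrist pictures showed the hole well centred on the hook.

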